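# Fit the charged battery pack to the light pad

### The job

The light pad's battery pack is charged: press the red catch pad beside the charger's bay so that the pack springs loose, draw it out towards you, and slide it into the light pad's dovetail bay until it is fully home and the bay's catch has clicked up behind it. Feel your way and stay gentle, never leaning hard on the pack, the bays or the catches, and leave everything else where it is.

Things in the scene. Friction and masses are not known exactly. Their poses are not given: they have to be found in the camera images.
- pack_center (a point): Centre of the battery pack (teal, yellow label on top), 27 above its underside. x: long (sliding) axis, pointing into the charger's bay at the start; z up. Body 70 long x 44 wide x 40 high over a grey dovetail foot 64 long, 14 high, 44 wide below and 32 above. Total height 54, 0.36 kg (varies by a quarter). Grasp the body across its 44 mm width. Starts latched in the charger.
- charger_mouth (a point): Point on the charger bay's floor (20 above the table), on its centre line where the straight rails begin; x points along the slide into the bay, y to the left. Rails: 12 above the floor, to 34 either side, x = 0 to 92; flared lead-ins from x = -14. Foot's play: 1.7 sideways, 2.9 upward. Latched, the pack's centre is at x = 50; foot clear of the lead-ins below x = -48.
- charger_pad (a point): Top centre of the charger's red catch pad, 26 x 26, 14 above the bay floor (34 above the table), at x = 24, y = 62 from charger_mouth. Pressed straight down it travels 7 and takes about 6 N, then ends on a hard stop.
- charger_catch (a joint): Travel of the charger's catch in m: 0 up (latched), 0.007 fully pressed; the pack is freed at about 0.006.
- light_mouth (a point): Point on the light pad bay's floor (20 above the table), on its centre line where the straight rails begin; x along the slide into the bay, y to the left. Rails, lead-ins and play like the charger's, rails 136 long. The pack goes in along +x, either end first, foot 0 to 2 above the floor. Catch and hard stop sit on a block clamped anywhere in a 36 long slot, so feel for the click: pack centre then anywhere from x = 50 to 88; stop 2 after the click.
- light_catch (a joint): Travel of the light pad's catch in m: 0 up; about 0.006 while the foot rides over it; back to 0 once it has clicked up behind the pack.
- ink_jar: White jar, 66 across, 85 high, on the table; origin at its foot. Leave alone.
- tape_roll: Roll of yellow tape, 96 across, 24 high, flat on the table; origin at its foot. Leave alone.
- mug: Blue mug, 80 across, 95 high; origin at its foot. Leave alone.
- squeegee: Squeegee with wooden handle lying flat, 280 x 127 x 22; origin under its handle. Leave alone.
- spatula: Ink spatula lying flat on the table; origin under it. Leave alone.
- loupe: Black loupe, 42 across, 36 high, standing on the light pad's panel; origin at its foot. Leave alone.
- scale_rule: Steel scale rule, 100 x 22 x 6, lying on the light pad's panel; origin at its underside. Leave alone.
- pack: The same battery pack, with its origin at the centre of the foot's underside (its point of rest), 27 below pack_center.
- charger: Charger: black, fixed, with its catch and a 58 high block behind the bay; in either of two areas, turned. Pressing its catch frees the pack and a spring (5 N) pushes it out about 16; it then lies loose in the rails, to be drawn out along -x. Origin on the table under charger_mouth (20 below it), same axes.
- lightpad: Light pad: glowing aluminium-edged panel, 200 x 250, 24 high (x = 144 to 344), battery bay on its near end; fixed, in either of two areas, turned. A sprung red fin in the bay floor is pushed down by the entering foot (about 5 N of push) and snaps up behind it when home. Origin on the table under light_mouth (20 below it), same axes.
There are look-alikes about, which are no part of the job. Leave any orange look-alike of the pack alone.

How it is judged:
By the outcome, as a careful person would: the job done as asked, in the order asked, and still so for the second after the job is handed in, with the robot touching nothing.
It also fails if it takes over 66 s, if anything falls off the work surface, if the arm or the gripper's body presses on something with over 40 N, if the wrist force passes 120 N, or if a joint passes its speed limit or range.

### The arm

A 6-joint arm with a two-finger parallel gripper is mounted at the origin on the work surface. World frame = base frame: x ahead of the robot, y to its left, z up, the work surface at z = 0. Lengths are in m, angles in rad, forces in N, time in s.
With the tool pointing down it reaches from about 0.425 to 0.95 m from the base axis. Payload 3.5 kg.
Tool frame: the origin (TCP) lies on the mounting face of the last link; the fingertips stand 173 mm ahead of it and the grasp point (between the pads) lies 155 mm ahead of it; z points along the fingers, x is the direction in which the jaws open and shut, and the axes are right-handed (so a half turn about z gives the same grasp; the last joint's range is limited). The gripper opens to 85 mm and grips with 20 to 120 N. Pads are 22 mm wide; open, the fingers measure 114 mm over their backs; the gripper's body (76 mm by 85 mm) begins 54 mm behind the grasp point. The pads swing forward as they close: fully open they stand 13 mm farther back than shut.
Start: joints at [-1.251, 0.286, 1.577, -0, 1.279, -0.15], TCP at [0.306, -0.602, 0.405] pointing down, gripper open.
Joint ranges: [-2.77, 2.77], [-0.9, 2.22], [0.21, 2.48], [-1.53, 4.67], [0.24, 2.81], [-2.84, 2.84]. Speed limits (rad/s): [2.79, 2.79, 3.14, 3.14, 3.14, 3.14].

### API

Orientations are given as a unit quaternion [x, y, z, w].
In Python, from plant import get_state, read_camera, sign_off gives the robot as it stands.
- The arm moves only by the shell command python3 -m jog 'ROWS' [FORCE]. ROWS is JSON, a list of rows, each an object of numbers: "grip": the closure, from 0 (fully open) to 1 (shut); "x", "y", "z": the shift along the tool's x, y, z in mm; "rx", "ry", "rz": the turn, a rotation vector about the tool's x, y, z in degrees. A call has 1 to 8 rows; each row shifts and turns the commanded pose from where the row before left it, along the tool's axes as they then stand; what a row does not reach is not made up. A row lasts 1/12 s, in which the tool goes at most 41.7 mm and 7.16 degrees, less where a joint would pass 70% of its speed; a pose out of reach is approached as far as the arm can. A call with a gripper value outside its range is refused whole. The fingers move at their own pace and stop on an object; FORCE is the grip in N (left out, the last holds). Time passes only in rows, so rows that do not move let the fingers close. It gives the time, the measured TCP pose, the force and the opening at its end, in the units of the state.
- get_state(): the state, without advancing time (a new reading comes with each control period).
- read_camera(name): name is "scene" or "side" or "wrist"; returns a dict with "frame" (400x640x3 uint8, red, green, blue), "intrinsics" (3x3 intrinsics, pixels), "k1" (the pictures are not rectified: a ray, as slopes to the right and down, at radius r is drawn at 1 + k1 r^2 times it, then the intrinsics apply), "R" (3x3) and "t" (3): a world point X has camera coordinates R X + t. Camera axes: x right, y down, z forward; pixel columns grow to the right and rows downward; lengths in m; the calibration is good to about 2 mm. A picture is of the moment at which its call begins. There is no depth.
- sign_off(): hands the job in, once; it reports no verdict.
The state is a dict: "time": time; "qpos": joint angles; "dq": joint speeds; "joint_efforts": joint torques, N m; "eef_pos": TCP position; "tcp_rot": TCP orientation; "contact_force": force on the tool from outside, world axes, zero at the start; "wrist_torque": the same for the moment, N m; "opening": opening from 0.0 (shut) to 1.0 (fully open).
Only numpy, scipy, OpenCV 4.12 (cv2) and the standard library are available. Lean on these libraries where they do the work, as an engineer would, in place of code of your own. Each camera call takes 0.05 s, during which the arm holds its last target.

## Working session

There is one attempt and no reset: what is moved stays moved. The work goes in short steps, Python scripts to look and compute and a shell command to move; the robot and the scene stay as the last step left them, time stands still between calls to the robot, and variables do not carry over. Pictures are saved under pics/ and viewed, and the job is handed in when it is done.

```bash
ls; mkdir -p pics; cat > h.py <<'E'
import numpy as np, cv2
from plant import get_state, read_camera
def snap(n,tag):
    c=read_camera(n); np.savez(f'pics/{tag}.npz',**{k:np.array(c[k]) for k in('frame','intrinsics','k1','R','t')})
    cv2.imwrite(f'pics/{tag}.png',cv2.cvtColor(c['frame'],cv2.COLOR_RGB2BGR)); return c
def load(tag): return dict(np.load(f'pics/{tag}.npz'))
def ray(c,uv):
    K=np.array(c['intrinsics']);k1=float(c['k1'])
    u=np.atleast_2d(np.array(uv,float))
    u=cv2.undistortPoints(u.reshape(-1,1,2),K,np.array([k1,0,0,0,0.]))[:,0]
    R=np.array(c['R']);t=np.array(c['t'])
    d=np.c_[u,np.ones(len(u))]@R
    return -R.T@t,d
def onz(c,uv,z):
    o,d=ray(c,uv); s=(z-o[2])/d[:,2]; return o+d*s[:,None]
def proj(c,X):
    K=np.array(c['intrinsics'])
    R=np.array(c['R']);t=np.array(c['t'])
    p=cv2.projectPoints(np.atleast_2d(np.array(X,float)),cv2.Rodrigues(R)[0],t,K,np.array([float(c['k1']),0,0,0,0.]))[0]
    return p[:,0]
E
python3 - <<'E'
from h import *
for n in('scene','side','wrist'):
    c=snap(n,n+'0'); print(n,-np.array(c['R']).T@c['t'],np.array(c['R'])[2],c['intrinsics'][0],c['k1'])
print(get_state())
E
```

```text
pics
scene [1.09409314 0.48223361 1.05142801] [-0.4404309  -0.39978457 -0.80386126] [383.20489479   0.         319.0830918 ] -0.09008743581605493
side [0.28831142 0.9915404  0.62389222] [ 0.21649395 -0.84450558 -0.48983742] [363.14113829   0.         319.62614295] -0.05683262069077019
wrist [ 0.38067592 -0.56312641  0.37327863] [-0.29186718 -0.1450036  -0.94540336] [328.57249748   0.         320.66277024] -0.0039663841539039025
{'time': 0.15, 'qpos': array([-1.25100499e+00,  2.86980597e-01,  1.57784215e+00, -5.75256171e-06,
        1.27860065e+00, -1.49995486e-01]), 'dq': array([ 1.23706755e-03, -2.07108105e-03, -4.36137909e-03, -8.87669862e-04,
       -2.67999627e-04, -5.10298291e-05]), 'joint_efforts': array([ 2.03255084e-03, -4.06602395e+01, -2.93140644e+01, -7.32282365e-05,
        3.96099014e-03, -9.62468420e-06]), 'eef_pos': array([ 0.30553593, -0.6016697 ,  0.40365158]), 'tcp_rot': array([ 8.52260663e-01, -5.23116549e-01, -7.01597142e-04, -5.87945586e-04]), 'contact_force': array([ 0.10012269,  0.44694694, -0.33343105]), 'wrist_torque': array([ 0.017335  , -0.04376752, -0.00819543]), 'opening': 0.9999225035262669}
```

View pics/scene0.png

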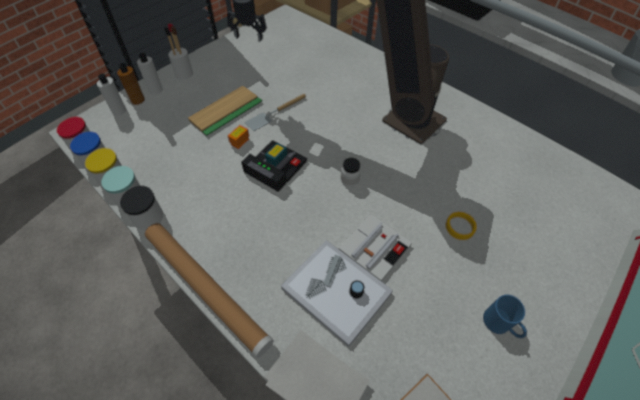

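View pics/side0.png

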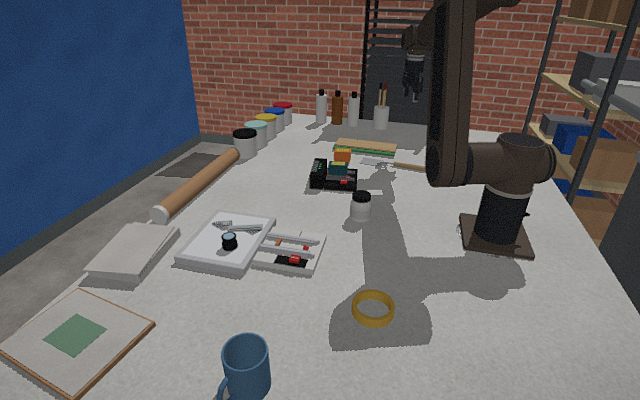

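View pics/wrist0.png

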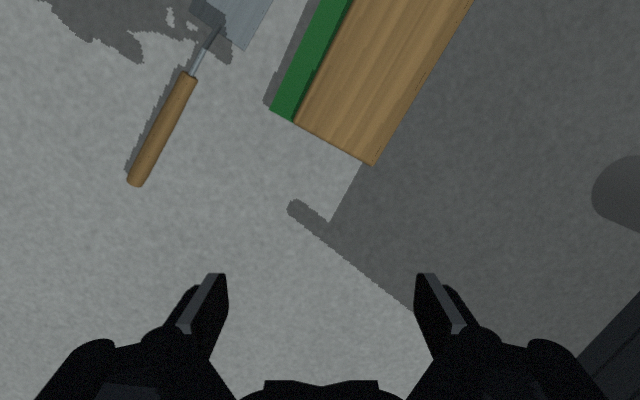

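```bash
python3 - <<'E'
from h import *
c=load('scene0')['frame'][:,:,::-1]
a=cv2.resize(c[115:205,215:335],(800,600),interpolation=cv2.INTER_CUBIC);cv2.imwrite('pics/s_ch.png',a)
a=cv2.resize(c[205:295,330:450],(800,600),interpolation=cv2.INTER_CUBIC);cv2.imwrite('pics/s_lp.png',a)
d=load('side0')
c=d['frame'][:,:,::-1]
a=cv2.resize(c[140:200,295:375],(800,600),interpolation=cv2.INTER_CUBIC);cv2.imwrite('pics/d_ch.png',a)
s=load('scene0')
print(onz(s,[[275,150],[297,160],[398,250],[376,232],[340,290],[240,133],[262,118]],0.03))
E
```

```text
[[ 0.50908544 -0.26516857  0.03      ]
 [ 0.48906051 -0.17349492  0.03      ]
 [ 0.53642852  0.29749447  0.03      ]
 [ 0.5319205   0.21048449  0.03      ]
 [ 0.74913623  0.25176043  0.03      ]
 [ 0.53911847 -0.42472165  0.03      ]
 [ 0.428068   -0.42468911  0.03      ]]
```

View pics/s_ch.png

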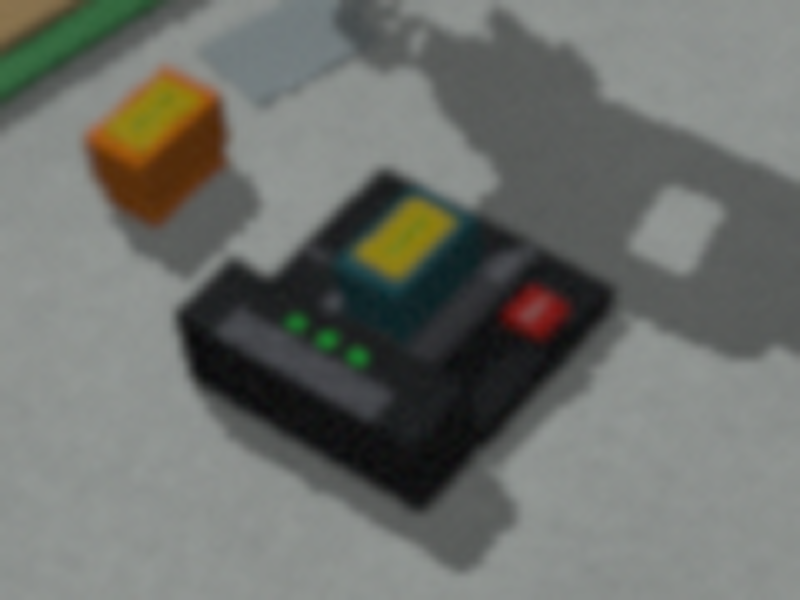

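View pics/s_lp.png

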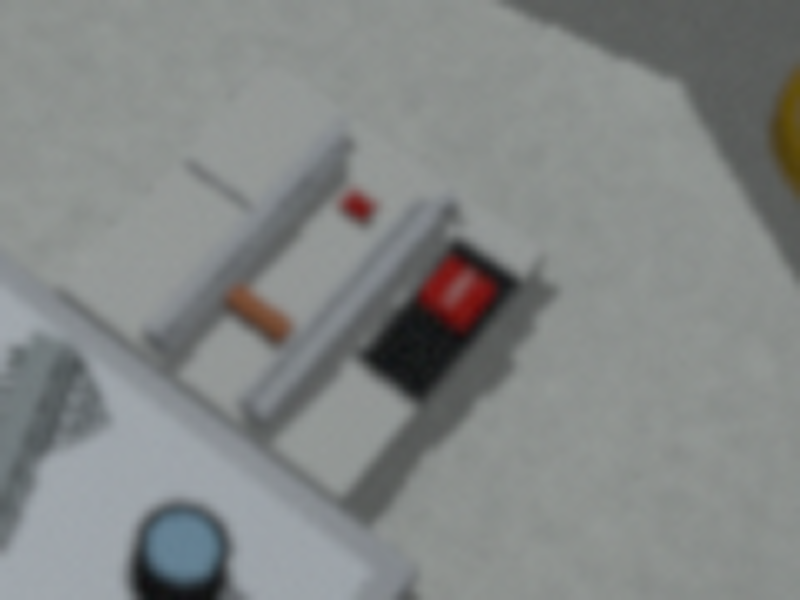

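View pics/d_ch.png

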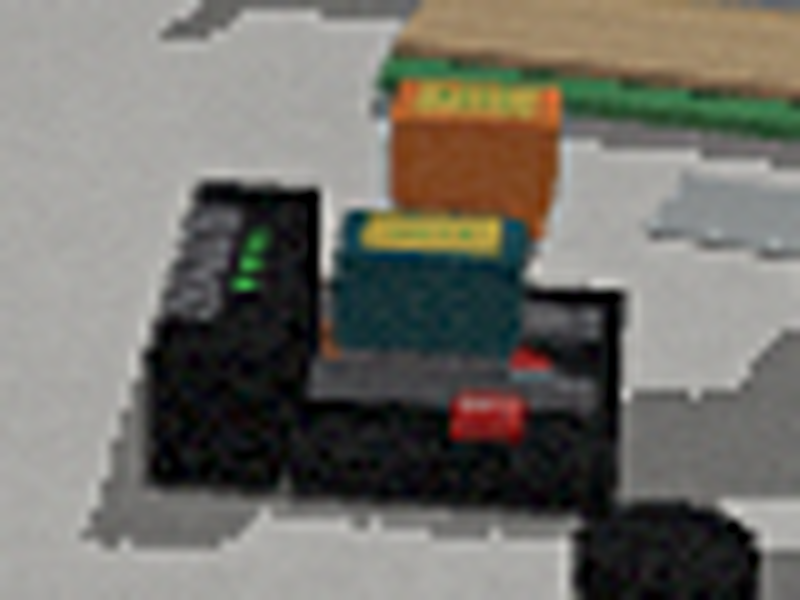

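```bash
cat > m.py <<'E'
from h import *
def blobs(c,lo,hi,box,minA=4):
    f=c['frame']; hsv=cv2.cvtColor(np.ascontiguousarray(f),cv2.COLOR_RGB2HSV)
    m=cv2.inRange(hsv,np.array(lo),np.array(hi))
    if lo[0]==0: m|=cv2.inRange(hsv,np.array([172,lo[1],lo[2]]),np.array([179,hi[1],hi[2]]))
    M=np.zeros_like(m); x0,y0,x1,y1=box; M[y0:y1,x0:x1]=m[y0:y1,x0:x1]
    n,l,s,ce=cv2.connectedComponentsWithStats(M)
    return [(ce[i].round(2),s[i].tolist()) for i in range(1,n) if s[i][4]>=minA]
E
python3 - <<'E'
from m import *
s=load('scene0');d=load('side0')
for nm,c,b in(('scene',s,(230,120,440,280)),('side',d,(230,140,375,280))):
    print(nm,'red');[print(x,onz(c,x[0],.034)) for x in blobs(c,(0,150,90),(7,255,255),b)]
    print(nm,'yel');[print(x,onz(c,x[0],.074)) for x in blobs(c,(18,130,100),(32,255,255),b)]
    print(nm,'org');[print(x,onz(c,x[0],.02)) for x in blobs(c,(8,110,90),(16,255,255),b)]
E
```

```text
scene red
(array([294.85, 161.15]), [291, 158, 9, 7, 33]) [[ 0.50035063 -0.17269606  0.034     ]]
(array([383. , 235.5]), [382, 235, 3, 2, 4]) [[0.52935597 0.23492288 0.034     ]]
(array([397.82, 248.57]), [393, 244, 11, 10, 51]) [[0.53507316 0.29498643 0.034     ]]
scene yel
(array([237.41, 131.93]), [231, 127, 14, 11, 94]) [[ 0.56586101 -0.39674153  0.074     ]]
(array([275.38, 150.09]), [269, 145, 14, 11, 86]) [[ 0.53368264 -0.2317042   0.074     ]]
scene org
(array([237.9 , 135.17]), [230, 126, 18, 16, 69]) [[ 0.54652932 -0.43061019  0.02      ]]
(array([246.8, 139.8]), [246, 139, 3, 3, 5]) [[ 0.53953101 -0.3873525   0.02      ]]
(array([240.29, 144.94]), [237, 141, 8, 8, 17]) [[ 0.57308869 -0.38512644  0.02      ]]
(array([368.33, 251.71]), [365, 249, 8, 7, 21]) [[0.59642032 0.23288797 0.02      ]]
side red
(array([347.17, 175.67]), [346, 175, 4, 2, 6]) [[ 0.4921874  -0.21232535  0.034     ]]
(array([343.04, 181.83]), [340, 180, 8, 4, 23]) [[ 0.49688337 -0.15835411  0.034     ]]
(array([305.6, 247.2]), [304, 245, 5, 5, 15]) [[0.51607944 0.24719947 0.034     ]]
(array([294.03, 259.06]), [289, 255, 12, 9, 62]) [[0.53024877 0.30269996 0.034     ]]
side yel
(array([342.1 , 149.32]), [336, 148, 13, 4, 31]) [[ 0.54456498 -0.36570829  0.074     ]]
(array([338.02, 162.61]), [331, 161, 14, 4, 46]) [[ 0.53244903 -0.23103988  0.074     ]]
side org
(array([235.88, 150.62]), [233, 148, 6, 7, 8]) [[ 1.01617857 -0.35495227  0.02      ]]
(array([341.93, 155.36]), [334, 148, 17, 16, 180]) [[ 0.55646009 -0.4307421   0.02      ]]
(array([233.2, 158.6]), [233, 157, 2, 4, 5]) [[ 0.98729593 -0.27116421  0.02      ]]
(array([278.48, 240.89]), [276, 238, 6, 7, 27]) [[0.60278418 0.22215705 0.02      ]]
```

```bash
cat > g.py <<'E'
from m import *
from scipy.spatial.transform import Rotation as Ro
def yawrot(y): # tool down, tool x at world yaw y deg
    y=np.radians(y); x=np.array([np.cos(y),np.sin(y),0]); z=np.array([0,0,-1.]); return np.c_[x,np.cross(z,x),z]
def delta(pt,yaw,st=None):
    st=st or get_state(); R0=Ro.from_quat(st['tcp_rot']).as_matrix(); R1=yawrot(yaw)
    rv=np.degrees(Ro.from_matrix(R0.T@R1).as_rotvec())
    dw=np.array(pt)-st['eef_pos']
    print('turn first deg',rv.round(2),'then shift mm',(R1.T@dw*1000).round(1),'| shift before turn',(R0.T@dw*1000).round(1))
E
python3 - <<'E'
from g import *
c=load('wrist0');st=get_state();R0=Ro.from_quat(st['tcp_rot']).as_matrix()
Rc=np.array(c['R'])@R0; cp=R0.T@(-np.array(c['R']).T@c['t']-st['eef_pos'])
print(Rc.round(3),cp.round(4))
R1=yawrot(-84)
# aim: axis hits target
tgt=np.array([.515,-.205,.04]); d=R1@Rc[2]
for h in(.30,.35,.4):
    s=(h+ (R1@cp)[2]-.04)/-d[2]
    tcp=tgt-d*s-R1@cp; print(h,tcp, np.hypot(*tcp[:2]))
    delta(tcp,-84)
E
```

```text
[[ 1.     0.001  0.001]
 [-0.     0.945 -0.326]
 [-0.001  0.326  0.945]] [-0.0003 -0.0844  0.0304]
0.3 [ 0.50986357 -0.20611221  0.3       ] 0.5499482724339435
turn first deg [ 0.    0.11 20.92] then shift mm [-372.  -244.6  103.7] | shift before turn [-260.  -361.2  104.2]
0.35 [ 0.52702572 -0.20436802  0.35      ] 0.5652631185544592
turn first deg [ 0.    0.11 20.92] then shift mm [-372.  -261.8   53.7] | shift before turn [-253.9 -377.3   54.2]
0.4 [ 0.54418787 -0.20262383  0.4       ] 0.5806865308974601
turn first deg [ 0.    0.11 20.92] then shift mm [-371.9 -279.1    3.7] | shift before turn [-247.8 -393.4    4.2]
```

```bash
python3 -m jog '[{"rz":7,"grip":1},{"rz":7,"grip":1},{"rz":6.9,"grip":1},{"x":-26,"y":-17,"z":7,"grip":1},{"x":-26,"y":-17,"z":7,"grip":1},{"x":-26,"y":-17,"z":7,"grip":1},{"x":-26,"y":-17,"z":7,"grip":1},{"x":-26,"y":-17,"z":7,"grip":1}]' 20
python3 -m jog '[{"x":-27,"y":-18,"z":8,"grip":1},{"x":-27,"y":-18,"z":8,"grip":1},{"x":-27,"y":-18,"z":8,"grip":1},{"x":-27,"y":-18,"z":8,"grip":1},{"x":-27,"y":-18,"z":8,"grip":1},{"x":-27,"y":-18,"z":8,"grip":1},{"x":-27,"y":-18,"z":8,"grip":1},{"x":-27,"y":-18,"z":8,"grip":1}]'
python3 -m jog '[{"x":-13,"y":-8,"z":3},{"x":-13,"y":-8,"z":3},{}]'
python3 - <<'E'
from g import *
c=snap('wrist','w1');st=get_state();print(st['eef_pos'],st['opening'])
for nm,lo,hi,z in(('red',(0,150,60),(7,255,255),.034),('yel',(18,130,80),(32,255,255),.074),('teal',(85,100,20),(105,255,255),.07)):
    print(nm);[print(x,onz(c,x[0],z)) for x in blobs(c,lo,hi,(0,0,640,400),30)]
E
```

```text
[ 0.30555569 -0.60171494  0.40383617] 0.9973795207201676
red
yel
teal$[0]: bad value
$[0]: bad value
$[0]: bad value
```

View pics/w1.png

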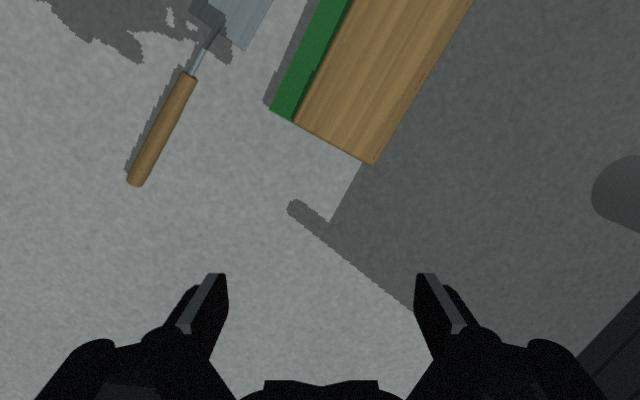

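```bash
python3 -m jog --help; python3 -m jog '[{"grip":1,"x":0,"y":0,"z":0,"rx":0,"ry":0,"rz":7}]' 20
```

```text
time: 0.28
eef_pos: [0.3056, -0.6018, 0.4042]
tcp_rot: [0.818, -0.575, -0.0, -0.0]
contact_force: [0.1, -0.3, -0.0]
opening: 0.882invalid input: not JSON, or not a number
```

```bash
python3 -m jog '[{"grip":1,"x":0,"y":0,"z":0,"rx":0,"ry":0,"rz":7},{"grip":1,"x":0,"y":0,"z":0,"rx":0,"ry":0,"rz":6.9},{"grip":1,"x":-26,"y":-17,"z":7,"rx":0,"ry":0,"rz":0},{"grip":1,"x":-26,"y":-17,"z":7,"rx":0,"ry":0,"rz":0},{"grip":1,"x":-26,"y":-17,"z":7,"rx":0,"ry":0,"rz":0},{"grip":1,"x":-26,"y":-17,"z":7,"rx":0,"ry":0,"rz":0},{"grip":1,"x":-26,"y":-17,"z":7,"rx":0,"ry":0,"rz":0},{"grip":1,"x":-26,"y":-17,"z":7,"rx":0,"ry":0,"rz":0}]' 20
python3 -m jog '[{"grip":1,"x":-27,"y":-18,"z":8,"rx":0,"ry":0,"rz":0},{"grip":1,"x":-27,"y":-18,"z":8,"rx":0,"ry":0,"rz":0},{"grip":1,"x":-27,"y":-18,"z":8,"rx":0,"ry":0,"rz":0},{"grip":1,"x":-27,"y":-18,"z":8,"rx":0,"ry":0,"rz":0},{"grip":1,"x":-27,"y":-18,"z":8,"rx":0,"ry":0,"rz":0},{"grip":1,"x":-27,"y":-18,"z":8,"rx":0,"ry":0,"rz":0},{"grip":1,"x":-27,"y":-18,"z":8,"rx":0,"ry":0,"rz":0},{"grip":1,"x":-27,"y":-18,"z":8,"rx":0,"ry":0,"rz":0}]'
python3 - <<'E'
from g import *
c=snap('wrist','w1');st=get_state();print(st['eef_pos'],st['opening'])
for nm,lo,hi,z in(('red',(0,150,60),(7,255,255),.034),('yel',(18,130,80),(32,255,255),.074),('teal',(85,100,20),(105,255,255),.07)):
    print(nm);[print(x,onz(c,x[0],z)) for x in blobs(c,lo,hi,(0,0,640,400),30)]
E
```

```text
time: 0.95
eef_pos: [0.3911, -0.4345, 0.3622]
tcp_rot: [0.743, -0.669, -0.0, -0.0]
contact_force: [0.3, 0.1, 0.4]
opening: -0.003
time: 1.62
eef_pos: [0.5117, -0.2045, 0.2984]
tcp_rot: [0.743, -0.669, 0.0, -0.0]
contact_force: [-0.6, -1.1, 0.1]
opening: 0.004
[ 0.51261566 -0.2003209   0.29635477] 0.0028625640240936244
red
(array([276.93, 222.25]), [258, 206, 38, 34, 1044]) [[ 0.49994176 -0.17158042  0.034     ]]
yel
(array([623.98, 197.87]), [603, 159, 37, 72, 1892]) [[ 0.55488452 -0.38872924  0.074     ]]
(array([363.69, 203.49]), [339, 165, 50, 79, 3547]) [[ 0.53441869 -0.2285933   0.074     ]]
teal
(array([361.39, 190.5 ]), [327, 139, 73, 118, 3753]) [[ 0.54149819 -0.22658856  0.07      ]]
```

View pics/w1.png

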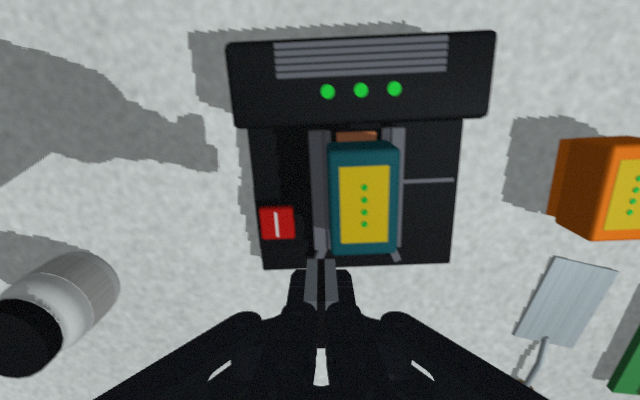

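```bash
cat >> g.py <<'E'
def mask(c,lo,hi):
    hsv=cv2.cvtColor(np.ascontiguousarray(c['frame']),cv2.COLOR_RGB2HSV)
    m=cv2.inRange(hsv,np.array(lo),np.array(hi))
    if lo[0]==0: m|=cv2.inRange(hsv,np.array([172,lo[1],lo[2]]),np.array([179,hi[1],hi[2]]))
    return m
def rect(c,lo,hi,z,near=None,minA=30):
    out=[]
    for k in cv2.findContours(mask(c,lo,hi),cv2.RETR_EXTERNAL,cv2.CHAIN_APPROX_NONE)[0]:
        if cv2.contourArea(k)<minA: continue
        P=onz(c,k[:,0].astype(float),z)[:,:2]
        r=cv2.minAreaRect((P*1000).astype(np.float32)); out.append(r)
        print('centre mm',np.round(r[0],1),'size',np.round(r[1],1),'ang',round(r[2],1),'px',k[:,0].mean(0).round(0))
    return out
RED=((0,150,60),(7,255,255));YEL=((18,130,80),(32,255,255));TEAL=((85,100,20),(105,255,255))
E
python3 - <<'E'
from g import *
c=snap('wrist','w2');st=get_state();print(st['eef_pos'],st['contact_force'])
rect(c,*RED,.034);rect(c,*YEL,.074)
# block/charger top edges: red pad side
E
```

```text
[ 0.51187598 -0.20230503  0.29682711] [ 0.00054353 -0.08077795 -0.41386578]
centre mm [ 499.  -172.3] size [27.7 26.3] ang 8.6 px [285. 225.]
centre mm [ 532.6 -229.7] size [50.3 30.1] ang 8.4 px [374. 207.]
centre mm [ 556.  -388.3] size [45.6 15.9] ang 8.5 px [631. 203.]
```

```bash
python3 - <<'E'
from g import *
delta([.499,-.1723,.215],-81.6)
E
```

```text
turn first deg [ 0.13  0.19 -2.1 ] then shift mm [-31.6   8.4  81.8] | shift before turn [-31.    9.3  82. ]
```

```bash
python3 -m jog '[{"grip":1,"x":0,"y":0,"z":0,"rx":0.1,"ry":0.2,"rz":-2.1},{"grip":1,"x":-16,"y":4,"z":0,"rx":0,"ry":0,"rz":0},{"grip":1,"x":-15.6,"y":4.4,"z":22,"rx":0,"ry":0,"rz":0},{"grip":1,"x":0,"y":0,"z":22,"rx":0,"ry":0,"rz":0},{"grip":1,"x":0,"y":0,"z":20,"rx":0,"ry":0,"rz":0},{"grip":1,"x":0,"y":0,"z":17,"rx":0,"ry":0,"rz":0},{"grip":1,"x":0,"y":0,"z":0,"rx":0,"ry":0,"rz":0},{"grip":1,"x":0,"y":0,"z":0,"rx":0,"ry":0,"rz":0}]'
python3 - <<'E'
from g import *
c=snap('wrist','w3');print(get_state()['contact_force'])
delta([.499,-.1723,.207],-81.6)
E
```

```text
time: 2.38
eef_pos: [0.4982, -0.1766, 0.217]
tcp_rot: [0.755, -0.655, 0.001, 0.001]
contact_force: [0.1, 0.1, -0.0]
opening: 0.002
[0.41020323 0.12481476 0.19300983]
turn first deg [-0.11 -0.22 -0.31] then shift mm [-4.5 -0.9 11.2] | shift before turn [-4.6 -0.8 11.2]
```

View pics/w3.png

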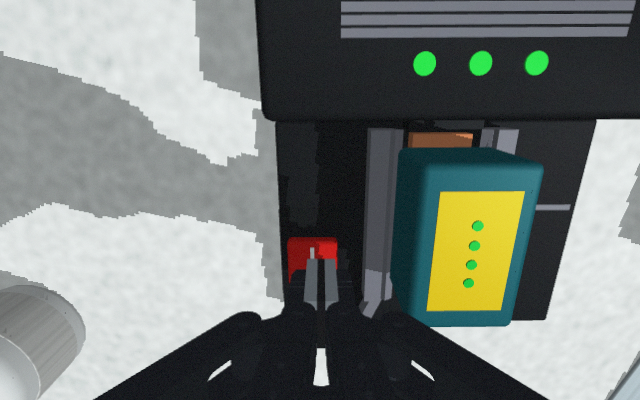

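```bash
python3 -m jog '[{"grip":1,"x":-4.5,"y":-1,"z":0,"rx":-0.1,"ry":-0.2,"rz":-0.3},{"grip":1,"x":0,"y":0,"z":5,"rx":0,"ry":0,"rz":0},{"grip":1,"x":0,"y":0,"z":4,"rx":0,"ry":0,"rz":0},{"grip":1,"x":0,"y":0,"z":2,"rx":0,"ry":0,"rz":0},{"grip":1,"x":0,"y":0,"z":0,"rx":0,"ry":0,"rz":0}]'
python3 -m jog '[{"grip":1,"x":0,"y":0,"z":2,"rx":0,"ry":0,"rz":0},{"grip":1,"x":0,"y":0,"z":0,"rx":0,"ry":0,"rz":0}]'

```

```text
time: 2.85
eef_pos: [0.499, -0.1716, 0.2065]
tcp_rot: [0.757, -0.653, 0.0, 0.0]
contact_force: [-0.6, -0.5, 0.8]
opening: -0.001
time: 3.02
eef_pos: [0.4991, -0.1717, 0.2047]
tcp_rot: [0.757, -0.653, 0.0, -0.0]
contact_force: [0.1, -0.4, 1.4]
opening: -0.004
```

```bash
python3 -m jog '[{"grip":1,"x":0,"y":0,"z":1.5,"rx":0,"ry":0,"rz":0},{"grip":1,"x":0,"y":0,"z":0,"rx":0,"ry":0,"rz":0}]'
python3 -m jog '[{"grip":1,"x":0,"y":0,"z":1.5,"rx":0,"ry":0,"rz":0},{"grip":1,"x":0,"y":0,"z":0,"rx":0,"ry":0,"rz":0}]'
python3 -m jog '[{"grip":1,"x":0,"y":0,"z":1.2,"rx":0,"ry":0,"rz":0},{"grip":1,"x":0,"y":0,"z":0,"rx":0,"ry":0,"rz":0}]'
python3 - <<'E'
from g import *
c=snap('wrist','w4')
E
```

```text
time: 3.18
eef_pos: [0.4991, -0.1717, 0.2031]
tcp_rot: [0.757, -0.653, 0.0, -0.0]
contact_force: [-0.2, 0.8, 1.6]
opening: -0.0
time: 3.35
eef_pos: [0.499, -0.1717, 0.2014]
tcp_rot: [0.757, -0.653, 0.0, -0.0]
contact_force: [-0.0, 0.8, 1.4]
opening: 0.001
time: 3.52
eef_pos: [0.4991, -0.1717, 0.2005]
tcp_rot: [0.757, -0.653, 0.0, -0.0]
contact_force: [1.2, 1.1, 2.5]
opening: 0.003
```

View pics/w4.png

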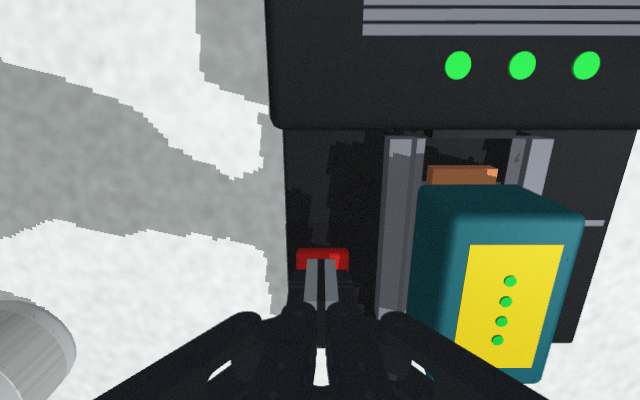

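```bash
python3 - <<'E'
from g import *
c=load('w4')
rect(c,*YEL,.074); rect(load('w3'),*YEL,.074)
s=snap('side','d1'); 
rect(s,*YEL,.074);rect(load('side0'),*YEL,.074)
E
```

```text
centre mm [ 521.5 -231.9] size [50.2 30.4] ang 8.4 px [508. 299.]
centre mm [ 532.5 -230.2] size [50.5 30.4] ang 8.4 px [473. 249.]
centre mm [312.5 453.4] size [ 84.1 101.2] ang 10.4 px [372. 308.]
centre mm [1013.6 -692.1] size [102.5 142.9] ang 20.9 px [265. 117.]
centre mm [311.9 453.2] size [ 85.3 101.1] ang 10.4 px [372. 308.]
centre mm [ 534.1 -231.7] size [50.1 27.6] ang 16.1 px [338. 163.]
centre mm [1013.6 -692.1] size [102.5 142.9] ang 20.9 px [265. 117.]
```

```bash
python3 -m jog '[{"grip":1,"x":0,"y":0,"z":0,"rx":0,"ry":0,"rz":0},{"grip":1,"x":0,"y":0,"z":0,"rx":0,"ry":0,"rz":0},{"grip":1,"x":0,"y":0,"z":-10,"rx":0,"ry":0,"rz":0},{"grip":1,"x":0,"y":0,"z":-30,"rx":0,"ry":0,"rz":0},{"grip":0,"x":0,"y":0,"z":-35,"rx":0,"ry":0,"rz":0},{"grip":0,"x":0,"y":25,"z":-20,"rx":0,"ry":0,"rz":0},{"grip":0,"x":0,"y":25,"z":0,"rx":0,"ry":0,"rz":0},{"grip":0,"x":0,"y":0,"z":0,"rx":0,"ry":0,"rz":0}]'
python3 - <<'E'
from g import *
c=snap('wrist','w5');print(get_state()['eef_pos'])
rect(c,*RED,.034);rect(c,*YEL,.074)
E
```

```text
time: 4.28
eef_pos: [0.4472, -0.179, 0.2967]
tcp_rot: [0.757, -0.654, 0.0, 0.001]
contact_force: [-0.3, 0.5, -0.9]
opening: 0.563
[ 0.44814085 -0.17893301  0.29602011]
centre mm [ 499.2 -171.7] size [25.  24.7] ang 8.3 px [321. 142.]
centre mm [ 517.3 -232.1] size [49.9 30.2] ang 8.4 px [430. 134.]
```

View pics/w5.png

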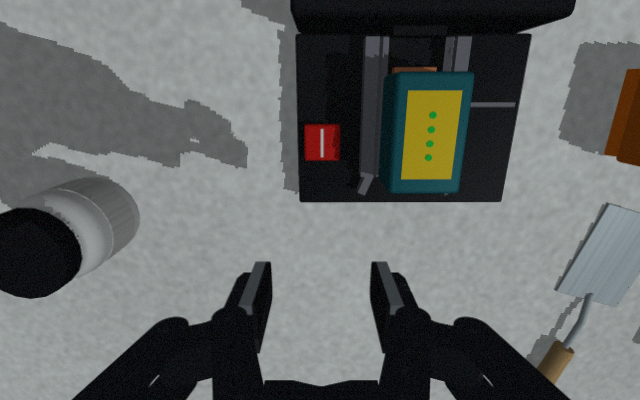

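```bash
python3 - <<'E'
from g import *
delta([.5173,-.2321,.211],-81.6)
E
```

```text
turn first deg [ 0.01 -0.03 -0.06] then shift mm [ 62.7 -60.7  85. ] | shift before turn [ 62.6 -60.7  85. ]
```

```bash
python3 -m jog '[{"grip":0.28,"x":20,"y":-20,"z":0,"rx":0,"ry":0,"rz":0},{"grip":0.28,"x":22,"y":-20,"z":8,"rx":0,"ry":0,"rz":0},{"grip":0.28,"x":20.7,"y":-20.7,"z":12,"rx":0,"ry":0,"rz":0},{"grip":0.28,"x":0,"y":0,"z":0,"rx":0,"ry":0,"rz":0},{"grip":0.28,"x":0,"y":0,"z":0,"rx":0,"ry":0,"rz":0}]' 30
python3 - <<'E'
from g import *
c=snap('wrist','w6');st=get_state();print(st['opening'])
delta([.5173,-.2321,.211],-81.6)
rect(c,*YEL,.074)
E
```

```text
time: 4.75
eef_pos: [0.5193, -0.2325, 0.2733]
tcp_rot: [0.757, -0.653, -0.002, 0.0]
contact_force: [-0.4, -0.0, 0.1]
opening: 0.721
0.7206488610644979
turn first deg [0.14 0.13 0.02] then shift mm [-0.1  1.5 63.1] | shift before turn [ 0.1  1.4 63.1]
centre mm [ 516.7 -231.9] size [49.6 30.1] ang 8.5 px [321. 251.]
centre mm [ 558.1 -394.5] size [45.  27.4] ang 8.7 px [617. 227.]
```

View pics/w6.png

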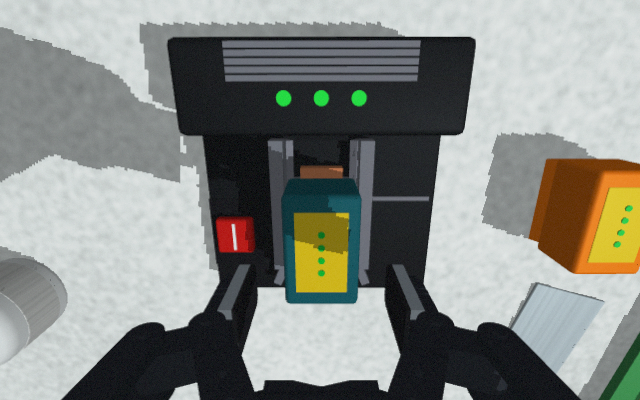

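```bash
python3 -m jog '[{"grip":0.28,"x":0,"y":0.7,"z":20,"rx":0.1,"ry":0.1,"rz":0},{"grip":0.28,"x":0,"y":0.7,"z":20,"rx":0,"ry":0,"rz":0},{"grip":0.28,"x":0,"y":0,"z":15,"rx":0,"ry":0,"rz":0},{"grip":0.28,"x":0,"y":0,"z":8,"rx":0,"ry":0,"rz":0},{"grip":0.28,"x":0,"y":0,"z":0,"rx":0,"ry":0,"rz":0},{"grip":0.28,"x":0,"y":0,"z":0,"rx":0,"ry":0,"rz":0}]' 30
python3 - <<'E'
from g import *
c=snap('wrist','w7');st=get_state()
delta([.517,-.2321,.211],-81.6)
rect(c,*YEL,.074)
E
```

```text
time: 5.3
eef_pos: [0.5173, -0.232, 0.2129]
tcp_rot: [0.757, -0.653, 0.001, -0.0]
contact_force: [0.0, 1.2, -0.2]
opening: 0.715
turn first deg [-0.17 -0.17  0.03] then shift mm [-0.3  0.6  2.6] | shift before turn [-0.3  0.7  2.6]
centre mm [ 516.6 -232. ] size [50.5 30.3] ang 8.4 px [321. 317.]
```

View pics/w7.png

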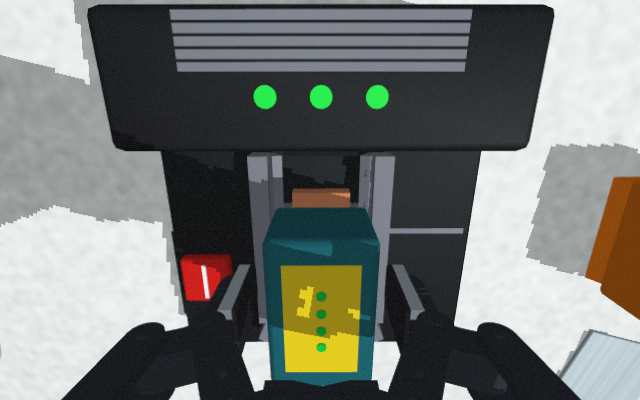

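```bash
python3 -m jog '[{"grip":0.6,"x":0,"y":0,"z":1,"rx":-0.1,"ry":-0.1,"rz":0},{"grip":0.8,"x":0,"y":0,"z":0,"rx":0,"ry":0,"rz":0},{"grip":0.8,"x":0,"y":0,"z":0,"rx":0,"ry":0,"rz":0},{"grip":0.8,"x":0,"y":0,"z":0,"rx":0,"ry":0,"rz":0},{"grip":0.8,"x":0,"y":0,"z":0,"rx":0,"ry":0,"rz":0}]' 35
python3 - <<'E'
from g import *
c=snap('wrist','w8');st=get_state();print(st['opening'],st['contact_force'],st['wrist_torque'])
delta([.517,-.2321,.211],-81.6)
rect(c,*YEL,.074)
E
```

```text
time: 5.77
eef_pos: [0.518, -0.2326, 0.213]
tcp_rot: [0.757, -0.653, 0.001, -0.0]
contact_force: [-0.8, 1.8, 6.3]
opening: 0.511
0.5126376991006674 [-1.42063452  1.67052137  5.79009101] [0.30339287 0.25481466 0.02615592]
turn first deg [-0.07 -0.05  0.01] then shift mm [-0.6  0.9  2. ] | shift before turn [-0.6  0.9  2. ]
centre mm [ 516.4 -232.4] size [50.2 30.2] ang 8.4 px [320. 318.]
```

```bash
python3 -m jog '[{"grip":0.8,"x":0,"y":0,"z":-0.8,"rx":0,"ry":0,"rz":0},{"grip":0.8,"x":0,"y":0,"z":-0.7,"rx":0,"ry":0,"rz":0},{"grip":0.8,"x":0,"y":2,"z":0,"rx":0,"ry":0,"rz":0},{"grip":0.8,"x":0,"y":4,"z":0,"rx":0,"ry":0,"rz":0},{"grip":0.8,"x":0,"y":0,"z":0,"rx":0,"ry":0,"rz":0}]'
python3 - <<'E'
from g import *
c=snap('wrist','w9');st=get_state();print(st['opening'],st['contact_force'],st['wrist_torque'],st['eef_pos'])
rect(c,*YEL,.075)
E
```

```text
time: 6.23
eef_pos: [0.5112, -0.2334, 0.213]
tcp_rot: [0.757, -0.653, 0.0, 0.0]
contact_force: [0.9, -0.4, -0.0]
opening: 0.507
0.5130022472396815 [ 0.33155184 -0.02256972 -0.04403346] [-0.02759605 -0.21020088  0.01182762] [ 0.51129644 -0.23344203  0.21299056]
centre mm [ 510.3 -233.2] size [49.8 30. ] ang 8.4 px [321. 318.]
```

```bash
python3 -m jog '[{"grip":0.8,"x":0,"y":0,"z":-0.8,"rx":0,"ry":0,"rz":0},{"grip":0.8,"x":0,"y":6,"z":0,"rx":0,"ry":0,"rz":0},{"grip":0.8,"x":0,"y":8,"z":0,"rx":0,"ry":0,"rz":0},{"grip":0.8,"x":0,"y":8,"z":0,"rx":0,"ry":0,"rz":0},{"grip":0.8,"x":0,"y":0,"z":0,"rx":0,"ry":0,"rz":0}]'
python3 -m jog '[{"grip":0.8,"x":0,"y":10,"z":0,"rx":0,"ry":0,"rz":0},{"grip":0.8,"x":0,"y":12,"z":0,"rx":0,"ry":0,"rz":0},{"grip":0.8,"x":0,"y":12,"z":0,"rx":0,"ry":0,"rz":0},{"grip":0.8,"x":0,"y":12,"z":0,"rx":0,"ry":0,"rz":0},{"grip":0.8,"x":0,"y":12,"z":0,"rx":0,"ry":0,"rz":0},{"grip":0.8,"x":0,"y":0,"z":0,"rx":0,"ry":0,"rz":0}]'
python3 - <<'E'
from g import *
c=snap('wrist','w10');st=get_state();print(st['opening'],st['contact_force'],st['wrist_torque'],st['eef_pos'])
rect(c,*YEL,.075)
E
```

```text
time: 6.7
eef_pos: [0.4881, -0.2364, 0.2132]
tcp_rot: [0.757, -0.654, -0.001, 0.0]
contact_force: [-0.6, -0.0, -3.4]
opening: 0.514
time: 7.2
eef_pos: [0.4297, -0.2447, 0.2126]
tcp_rot: [0.757, -0.654, -0.002, 0.0]
contact_force: [0.4, -0.5, -4.0]
opening: 0.509
0.5065225700145065 [-4.48815175 -1.23923661 -3.96747781] [-0.07345955  1.03383645  0.00860737] [ 0.43025378 -0.24469986  0.21273528]
centre mm [ 428.4 -244. ] size [49.8 29.9] ang 8.3 px [321. 318.]
```

View pics/w10.png

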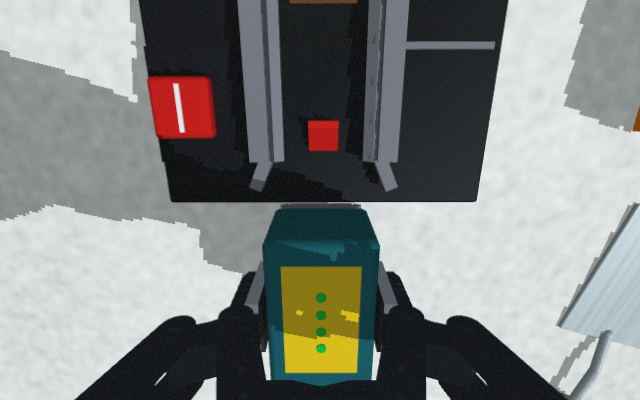

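```bash
python3 -m jog '[{"grip":0.8,"x":0,"y":0,"z":-15,"rx":0,"ry":0,"rz":0},{"grip":0.8,"x":0,"y":0,"z":-35,"rx":0,"ry":0,"rz":0},{"grip":0.8,"x":0,"y":0,"z":-40,"rx":0,"ry":0,"rz":0},{"grip":0.8,"x":0,"y":0,"z":-20,"rx":0,"ry":0,"rz":0},{"grip":0.8,"x":0,"y":0,"z":0,"rx":0,"ry":0,"rz":0}]'
python3 - <<'E'
from g import *
s=load('scene0')
f=lambda u,v:(330+u/6.667,205+v/6.667)
P=onz(s,[f(445,205),f(255,410),f(340,135),f(155,338)],.032); print(P)
for a,b in((0,1),(2,3)): d=P[b]-P[a]; print(np.degrees(np.arctan2(d[1],d[0])),np.linalg.norm(d))
f0=blobs(s,(8,110,90),(16,255,255),(340,220,440,280))
print(onz(s,f(357,205),.024),onz(s,f(460,290),.034))
E
```

```text
time: 7.67
eef_pos: [0.434, -0.2463, 0.3301]
tcp_rot: [0.757, -0.653, 0.007, -0.0]
contact_force: [1.4, -0.5, -3.2]
opening: 0.51
[[0.50027384 0.26614313 0.032     ]
 [0.64001271 0.2655542  0.032     ]
 [0.50316695 0.20761075 0.032     ]
 [0.6427608  0.21116427 0.032     ]]
-0.24147270227032233 0.1397401072871698
1.4582133723952508 0.13963907216167423
[[0.52335985 0.23427364 0.024     ]] [[0.53247929 0.29746019 0.034     ]]
```

```bash
python3 -m jog '[{"grip":0.8,"x":-10,"y":-5,"z":0,"rx":0,"ry":0,"rz":3.9},{"grip":0.8,"x":-20,"y":-9,"z":0,"rx":0,"ry":0,"rz":3.9},{"grip":0.8,"x":-32,"y":-12,"z":0,"rx":0,"ry":0,"rz":0},{"grip":0.8,"x":-34,"y":-12,"z":0,"rx":0,"ry":0,"rz":0},{"grip":0.8,"x":-34,"y":-12,"z":0,"rx":0,"ry":0,"rz":0},{"grip":0.8,"x":-34,"y":-10,"z":0,"rx":0,"ry":0,"rz":0},{"grip":0.8,"x":-34,"y":-5,"z":0,"rx":0,"ry":0,"rz":0},{"grip":0.8,"x":-34,"y":0,"z":0,"rx":0,"ry":0,"rz":0}]'
python3 -m jog '[{"grip":0.8,"x":-34,"y":0,"z":0,"rx":0,"ry":0,"rz":0},{"grip":0.8,"x":-34,"y":5,"z":0,"rx":0,"ry":0,"rz":0},{"grip":0.8,"x":-34,"y":10,"z":0,"rx":0,"ry":0,"rz":0},{"grip":0.8,"x":-34,"y":12,"z":4,"rx":0,"ry":0,"rz":0},{"grip":0.8,"x":-34,"y":12,"z":8,"rx":0,"ry":0,"rz":0},{"grip":0.8,"x":-34,"y":10,"z":8,"rx":0,"ry":0,"rz":0},{"grip":0.8,"x":-30,"y":6,"z":8,"rx":0,"ry":0,"rz":0},{"grip":0.8,"x":-18,"y":0,"z":2,"rx":0,"ry":0,"rz":0}]'
python3 -m jog '[{"grip":0.8,"x":0,"y":0,"z":0,"rx":0,"ry":0,"rz":0},{"grip":0.8,"x":0,"y":0,"z":0,"rx":0,"ry":0,"rz":0}]'
python3 - <<'E'
from g import *
c=snap('wrist','w11');st=get_state();print(st['opening'],st['contact_force'],st['wrist_torque'],st['eef_pos'])
delta([.45,.236,.3],-89.4)
rect(c,*RED,.034);rect(c,*YEL,.15)
E
```

```text
time: 8.33
eef_pos: [0.4921, -0.0094, 0.3215]
tcp_rot: [0.711, -0.703, -0.001, 0.0]
contact_force: [0.3, 0.3, -4.4]
opening: 0.513
time: 9.0
eef_pos: [0.4314, 0.2423, 0.2896]
tcp_rot: [0.712, -0.702, -0.002, 0.003]
contact_force: [0.6, -0.7, -4.7]
opening: 0.513
time: 9.17
eef_pos: [0.4335, 0.2408, 0.2914]
tcp_rot: [0.712, -0.702, -0.001, 0.002]
contact_force: [-0.5, 0.4, -4.2]
opening: 0.51
0.5114660320686536 [ 0.28949687  0.53525619 -4.08542146] [ 0.0231231  -0.03470042 -0.02405933] [0.43387265 0.24012138 0.29198572]
turn first deg [ 0.15 -0.07  0.08] then shift mm [  4.3 -16.1  -8. ] | shift before turn [  4.3 -16.1  -8.1]
centre mm [520.2 233.6] size [13.5 12.5] ang 0.9 px [333.  89.]
centre mm [531.5 295.1] size [25.3 26.4] ang 0.7 px [238.  68.]
centre mm [432.  313.4] size [28.7 51.4] ang 27.8 px [145. 309.]
centre mm [429.2 241. ] size [51.5 31. ] ang 0.7 px [322. 315.]
```

View pics/w11.png

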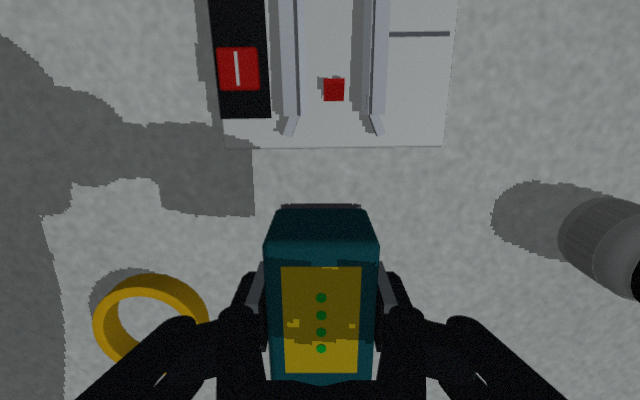

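```bash
python3 -m jog '[{"grip":0.8,"x":3.4,"y":-8,"z":20,"rx":0.1,"ry":0,"rz":0},{"grip":0.8,"x":3.4,"y":-8,"z":22,"rx":0,"ry":0,"rz":0},{"grip":0.8,"x":0,"y":0,"z":18,"rx":0,"ry":0,"rz":0},{"grip":0.8,"x":0,"y":0,"z":10,"rx":0,"ry":0,"rz":0},{"grip":0.8,"x":0,"y":0,"z":0,"rx":0,"ry":0,"rz":0},{"grip":0.8,"x":0,"y":0,"z":0,"rx":0,"ry":0,"rz":0}]'
python3 - <<'E'
from g import *
c=snap('wrist','w12');st=get_state();print(st['opening'],st['contact_force'],st['wrist_torque'],st['eef_pos'])
delta([.45,.2335,.214],-89.2)
rect(c,*RED,.034);rect(c,*RED,.026);rect(c,*YEL,st['eef_pos'][2]-.138)
E
```

```text
time: 9.72
eef_pos: [0.4505, 0.2329, 0.2233]
tcp_rot: [0.71, -0.704, 0.0, 0.0]
contact_force: [0.2, -0.4, -3.9]
opening: 0.513
0.5121133101715285 [-0.23500124 -0.61471415 -4.83819801] [-0.03926193 -0.01073628  0.01483304] [0.45097529 0.23322686 0.22428689]
turn first deg [-0.15  0.01 -0.23] then shift mm [-0.3  1.  10.3] | shift before turn [-0.3  1.  10.3]
centre mm [521.1 233.4] size [12.9 12.8] ang 0.5 px [322. 125.]
centre mm [531.8 294.4] size [25.7 26.7] ang 1.8 px [189.  99.]
centre mm [520.4 233.4] size [13.5 13.5] ang 0.5 px [322. 125.]
centre mm [531.6 297.5] size [26.9 28.1] ang 1.8 px [189.  99.]
centre mm [422.3 337.6] size [14.1 53.9] ang 34.2 px [ 78. 375.]
centre mm [450.4 233.2] size [49.3 29.7] ang 0.5 px [321. 318.]
```

View pics/w12.png

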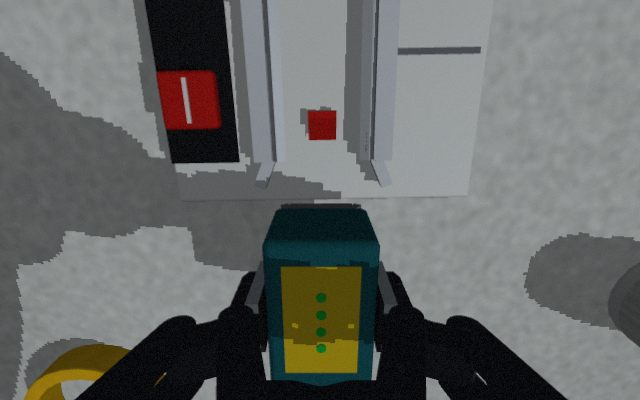

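```bash
python3 - <<'E'
from g import *
c=load('w12');f=c['frame'][:,:,::-1]
a=cv2.resize(f[0:210,140:500],None,fx=2.2,fy=2.2,interpolation=cv2.INTER_CUBIC)
a=cv2.convertScaleAbs(a,alpha=1.2);cv2.imwrite('pics/z12.png',a)
g=cv2.cvtColor(f,cv2.COLOR_BGR2GRAY)
L=cv2.createLineSegmentDetector().detect(g[:205])[0][:,0]
for l in L:
    n=np.hypot(l[2]-l[0],l[3]-l[1])
    if n>35 and 140<l[0]<500:
        o=[]
        for z in(.02,.032):
            P=onz(c,l.reshape(2,2),z)[:,:2]; 
            if P[1,0]<P[0,0] : P=P[::-1]
            d=P[1]-P[0]; o.append((np.degrees(np.arctan2(d[1],d[0])).round(2), (P*1000).round(1).tolist()))
        print(l.round(0),*o)
E
```

```text
[223.   1. 239. 161.] (np.float64(1.41), [[501.1, 277.2], [575.2, 279.1]]) (np.float64(1.41), [[503.4, 274.2], [572.4, 275.9]])
[238. 162. 172. 163.] (np.float64(-88.74), [[499.7, 313.0], [500.5, 277.6]]) (np.float64(-88.74), [[502.1, 307.5], [502.9, 274.6]])
[180.  78. 186. 122.] (np.float64(1.58), [[521.0, 302.6], [541.9, 303.2]]) (np.float64(1.58), [[522.0, 297.8], [541.4, 298.4]])
[267.   1. 276. 161.] (np.float64(1.54), [[501.3, 257.2], [575.3, 259.2]]) (np.float64(1.54), [[503.6, 255.6], [572.5, 257.4]])
[379.   1. 373. 159.] (np.float64(1.48), [[502.5, 205.8], [575.8, 207.7]]) (np.float64(1.48), [[504.8, 207.8], [572.9, 209.5]])
[191. 122. 185.  77.] (np.float64(1.56), [[520.9, 300.0], [542.3, 300.6]]) (np.float64(1.56), [[521.8, 295.5], [541.8, 296.0]])
[314. 203. 359. 202.] (np.float64(-89.26), [[478.1, 237.0], [478.4, 212.1]]) (np.float64(-89.26), [[482.0, 236.8], [482.3, 213.6]])
[398.  47. 479.  46.] (np.float64(-88.51), [[556.4, 197.2], [557.4, 158.5]]) (np.float64(-88.51), [[554.9, 199.8], [555.8, 163.7]])
[171. 163. 144.   1.] (np.float64(1.44), [[499.7, 313.5], [574.9
[... 1173 characters left out ...]
.float64(1.5), [[503.6, 267.1], [572.4, 268.9]])
[343. 197. 466. 195.] (np.float64(-88.48), [[481.6, 221.2], [483.4, 153.8]]) (np.float64(-88.48), [[485.3, 222.1], [487.0, 159.4]])
[209.  70. 158.  71.] (np.float64(-88.68), [[545.0, 313.4], [545.6, 288.3]]) (np.float64(-88.68), [[544.3, 307.9], [544.8, 284.6]])
[168. 129. 218. 128.] (np.float64(-88.62), [[517.5, 312.4], [518.1, 286.6]]) (np.float64(-88.62), [[518.7, 307.0], [519.3, 283.0]])
[373.   1. 370.  63.] (np.float64(0.89), [[549.4, 210.1], [575.7, 210.6]]) (np.float64(0.89), [[548.4, 211.8], [572.9, 212.2]])
[361.  62. 361.  98.] (np.float64(2.55), [[533.2, 214.1], [549.9, 214.8]]) (np.float64(2.55), [[533.4, 215.4], [548.8, 216.1]])
```

View pics/z12.png

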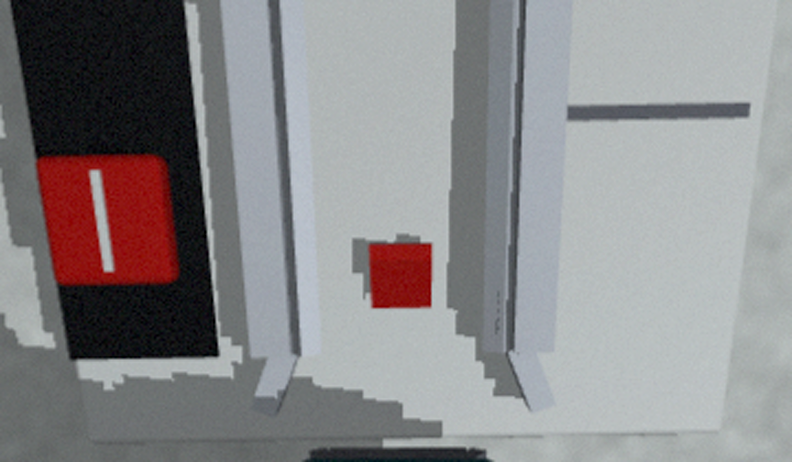

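```bash
python3 - <<'E'
from g import *
for tag,yaw,box in(('w10',8.4,(230,420)),('w12',1.5,(200,420))):
    c=load(tag);f=c['frame'][:,:,::-1]
    g=cv2.cvtColor(f,cv2.COLOR_BGR2GRAY)
    L=cv2.createLineSegmentDetector().detect(g[:205])[0][:,0]
    a=np.radians(yaw);ax=np.array([np.cos(a),np.sin(a)]);n=np.array([-ax[1],ax[0]])
    print(tag)
    for l in sorted(L.tolist(),key=lambda l:l[0]):
        l=np.array(l)
        if np.hypot(l[2]-l[0],l[3]-l[1])>60 and box[0]<l[0]<box[1]:
            P=onz(c,l.reshape(2,2),.032)[:,:2]
            d=P[1]-P[0]; print(l.round(0),'ang',np.degrees(np.arctan(d[1]/d[0])).round(2),'lat mm',(P@n*1000).round(1),'ax',(P@ax*1000).round(1))
    print('pack label');r=rect(c,*YEL,.0747 if tag=='w10' else .086)
    for q in r: print('lat',np.array(q[0])@n,'ax',np.array(q[0])@ax)
    for q in rect(c,*RED,.034): print('red lat',np.array(q[0])@n,'ax',np.array(q[0])@ax)
print('w10 TCP lat',np.array([430.2,-244.7])@np.array([-np.sin(np.radians(8.4)),np.cos(np.radians(8.4))]))
print('w12 TCP lat',np.array([450.97,233.23])@np.array([-np.sin(np.radians(1.5)),np.cos(np.radians(1.5))]))
E
```

```text
w10
[237.   1. 249. 162.] ang 8.42 lat mm [-270.8 -270.8] ax [508.5 443.7]
[266.   1. 274. 159.] ang 8.42 lat mm [-282.3 -282.3] ax [508.4 444.8]
[269. 159. 260.   1.] ang 8.43 lat mm [-280.1 -280. ] ax [444.8 508.4]
[284. 159. 277.   1.] ang 8.41 lat mm [-287. -287.] ax [444.8 508.4]
[291.   3. 354.   3.] ang -81.38 lat mm [-292.1 -317.5] ax [507.5 507.6]
[368.   1. 362. 161.] ang 8.39 lat mm [-323. -323.] ax [508.3 444.2]
[375. 136. 379.  59.] ang 8.28 lat mm [-328.4 -328.5] ax [455.5 486.9]
[386.   1. 377. 159.] ang 8.41 lat mm [-330.1 -330.1] ax [508.3 444.8]
[397. 161. 405.  49.] ang 8.44 lat mm [-339.1 -339.1] ax [444.2 490.7]
[407.  49. 493.  49.] ang -81.58 lat mm [-339.8 -375.5] ax [491. 491.]
pack label
centre mm [ 428.2 -244.1] size [50. 30.] ang 8.3 px [321. 318.]
lat -304.0043965831876 ax 387.9480616763449
centre mm [ 495.6 -235.2] size [13.1 13.4] ang 8.3 px [323. 135.]
centre mm [ 498.4 -173.4] size [25.7 27.1] ang 8.3 px [182. 106.]
red lat -305.04945730033353 ax 455.9565171803668
red lat -244.3793654409807 ax 467.6989888605138
w12
[223.   1. 239. 161.] ang 1.41 lat m
[... 607 characters left out ...]
3.] ang 0.89 lat mm [197.1 197.4] ax [578.2 553.7]
[379.   1. 373. 159.] ang 1.48 lat mm [194.5 194.5] ax [578.2 510. ]
[398.  47. 479.  46.] ang -88.51 lat mm [185.2 149.1] ax [559.9 559.9]
pack label
centre mm [422.  337.9] size [14.2 54. ] ang 34.2 px [ 78. 375.]
centre mm [450.1 233.2] size [49.4 29.8] ang 0.5 px [321. 318.]
lat 326.7128556846625 ax 430.744079190609
lat 221.373315101324 ax 456.08516950830597
centre mm [521.1 233.4] size [12.9 12.8] ang 0.5 px [322. 125.]
centre mm [531.8 294.4] size [25.7 26.7] ang 1.8 px [189.  99.]
red lat 219.72731705608544 ax 527.0393274285636
red lat 280.41981267787406 ax 539.283695811022
w10 TCP lat -304.9198587635927
w12 TCP lat 221.34505952564766
```

```bash
cat >> g.py <<'E'
def lp(st=None):
    st=st or get_state();a=np.radians(1.5);p=st['eef_pos']*1000
    R=Ro.from_quat(st['tcp_rot']).as_matrix();F=np.array(st['contact_force'])
    print('t',round(st['time'],2),'TCP x_light',round(p[0]*np.cos(a)+p[1]*np.sin(a)-509.5,2),'lat err',round(-p[0]*np.sin(a)+p[1]*np.cos(a)-219.7,2),'z',round(p[2],2),'yaw',round(np.degrees(np.arctan2(R[1,0],R[0,0]))+90,2),'tilt',(R[2,:2]*57.3).round(2),'F ax',round(F[0]*np.cos(a)+F[1]*np.sin(a),1),'lat',round(-F[0]*np.sin(a)+F[1]*np.cos(a),1),'z',round(F[2],1),'T',np.round(st['wrist_torque'],2),'op',round(st['opening'],3))
E
python3 - <<'E'
from g import *
lp();delta([.4501,.23156,.2137],-88.5)
E
```

```text
t 9.77 TCP x_light -52.57 lat err 1.64 z 224.29 yaw 0.57 tilt [-0.01 -0.15] F ax -0.3 lat -0.6 z -4.8 T [-0.04 -0.01  0.01] op 0.512
turn first deg [-0.15  0.01 -0.93] then shift mm [ 1.6  0.9 10.6] | shift before turn [ 1.7  0.9 10.6]
```

```bash
python3 -m jog '[{"grip":0.8,"x":1.6,"y":0.6,"z":0,"rx":-0.1,"ry":0,"rz":-0.93},{"grip":0.8,"x":0,"y":0,"z":5,"rx":0,"ry":0,"rz":0},{"grip":0.8,"x":0,"y":0,"z":5.3,"rx":0,"ry":0,"rz":0},{"grip":0.8,"x":0,"y":0,"z":0,"rx":0,"ry":0,"rz":0},{"grip":0.8,"x":0,"y":0,"z":0,"rx":0,"ry":0,"rz":0},{"grip":0.8,"x":0,"y":0,"z":0,"rx":0,"ry":0,"rz":0}]'
python3 - <<'E'
from g import *
c=snap('wrist','w13');lp()
n=np.array([-np.sin(np.radians(1.5)),np.cos(np.radians(1.5))])
for q in rect(c,*RED,.034)+rect(c,*YEL,.075): print('lat',np.array(q[0])@n-219.7)
E
```

```text
time: 10.27
eef_pos: [0.4499, 0.232, 0.2134]
tcp_rot: [0.717, -0.697, -0.0, 0.0]
contact_force: [-0.4, -0.7, -4.2]
opening: 0.507
t 10.32 TCP x_light -53.71 lat err 0.5 z 213.39 yaw 1.56 tilt [0.01 0.02] F ax 0.2 lat -0.3 z -4.7 T [-0.01  0.02  0.03] op 0.514
centre mm [521.2 233.5] size [12.9 12.9] ang 1.5 px [323. 125.]
centre mm [531.9 294.4] size [25.3 26.8] ang 1.5 px [181.  95.]
centre mm [414.6 341.2] size [12.4 57.7] ang 20.2 px [ 68. 380.]
centre mm [448.5 232.5] size [50. 30.] ang 1.5 px [321. 319.]
lat 0.07788603254132909
lat 60.70586547598862
lat 110.49235502011987
lat 0.949505439261884
```

View pics/w13.png

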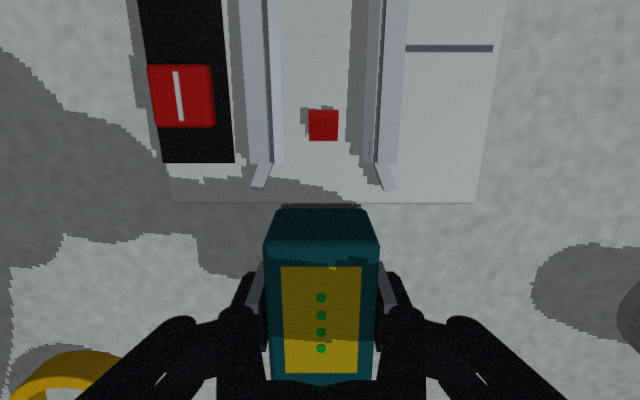

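```bash
python3 -m jog '[{"grip":0.8,"x":0.5,"y":-4,"z":0,"rx":0,"ry":0,"rz":0},{"grip":0.8,"x":0,"y":-5,"z":0,"rx":0,"ry":0,"rz":0},{"grip":0.8,"x":0,"y":-5,"z":0,"rx":0,"ry":0,"rz":0},{"grip":0.8,"x":0,"y":0,"z":0,"rx":0,"ry":0,"rz":0}]'; python3 -c "
from g import *
lp()"
python3 -m jog '[{"grip":0.8,"x":0,"y":-4,"z":0,"rx":0,"ry":0,"rz":0},{"grip":0.8,"x":0,"y":-4,"z":0,"rx":0,"ry":0,"rz":0},{"grip":0.8,"x":0,"y":0,"z":0,"rx":0,"ry":0,"rz":0}]'; python3 -c "
from g import *
lp()
c=snap('wrist','w14')"
```

```text
time: 10.65
eef_pos: [0.4653, 0.2319, 0.2139]
tcp_rot: [0.716, -0.698, 0.001, -0.001]
contact_force: [1.1, 0.1, -3.9]
opening: 0.509
t 10.65 TCP x_light -38.25 lat err -0.06 z 213.9 yaw 1.53 tilt [-0.02 -0.12] F ax 1.1 lat 0.1 z -3.9 T [-0.03 -0.05  0.01] op 0.509
time: 10.9
eef_pos: [0.4728, 0.232, 0.2136]
tcp_rot: [0.716, -0.698, 0.0, -0.0]
contact_force: [0.3, -0.4, -4.1]
opening: 0.507
t 10.9 TCP x_light -30.75 lat err -0.12 z 213.61 yaw 1.53 tilt [-0.01 -0.06] F ax 0.3 lat -0.4 z -4.1 T [-0.02 -0.01  0.05] op 0.507
```

View pics/w14.png

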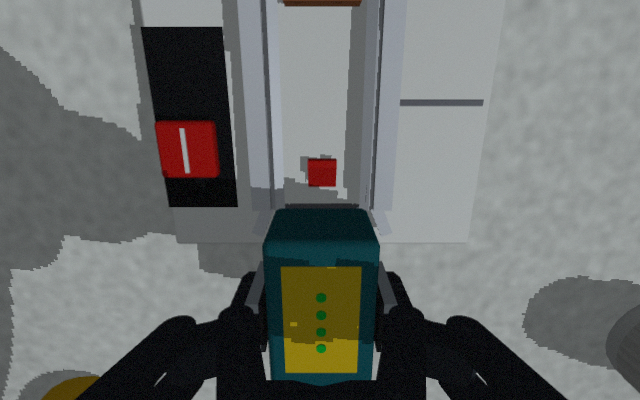

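```bash
for i in 1; do python3 -m jog '[{"grip":0.8,"x":0,"y":-4,"z":0,"rx":0,"ry":0,"rz":0},{"grip":0.8,"x":0,"y":-4,"z":0,"rx":0,"ry":0,"rz":0},{"grip":0.8,"x":0,"y":0,"z":0,"rx":0,"ry":0,"rz":0}]'; python3 -c "
from g import *
lp()"; done
python3 -m jog '[{"grip":0.8,"x":0,"y":-3,"z":0,"rx":0,"ry":0,"rz":0},{"grip":0.8,"x":0,"y":-3,"z":0,"rx":0,"ry":0,"rz":0},{"grip":0.8,"x":0,"y":0,"z":0,"rx":0,"ry":0,"rz":0}]'; python3 -c "
from g import *
lp()"
python3 -m jog '[{"grip":0.8,"x":0,"y":-3,"z":0,"rx":0,"ry":0,"rz":0},{"grip":0.8,"x":0,"y":-3,"z":0,"rx":0,"ry":0,"rz":0},{"grip":0.8,"x":0,"y":0,"z":0,"rx":0,"ry":0,"rz":0}]'; python3 -c "
from g import *
lp()"
```

```text
time: 11.2
eef_pos: [0.4808, 0.2323, 0.2137]
tcp_rot: [0.717, -0.698, 0.0, -0.001]
contact_force: [0.8, 0.5, -3.6]
opening: 0.507
t 11.2 TCP x_light -22.8 lat err -0.06 z 213.68 yaw 1.54 tilt [-0.01 -0.08] F ax 0.8 lat 0.5 z -3.6 T [-0.04 -0.04  0.  ] op 0.507
time: 11.45
eef_pos: [0.4862, 0.2324, 0.2134]
tcp_rot: [0.717, -0.698, -0.0, 0.0]
contact_force: [-1.3, -0.8, -2.7]
opening: 0.505
t 11.45 TCP x_light -17.38 lat err -0.08 z 213.37 yaw 1.54 tilt [0.01 0.04] F ax -1.4 lat -0.8 z -2.7 T [-0.07  0.13  0.01] op 0.505
time: 11.7
eef_pos: [0.4923, 0.2326, 0.2134]
tcp_rot: [0.717, -0.698, 0.0, 0.0]
contact_force: [-1.7, 0.8, -3.0]
opening: 0.512
t 11.7 TCP x_light -11.26 lat err -0.06 z 213.44 yaw 1.54 tilt [ 0. -0.] F ax -1.7 lat 0.9 z -3.0 T [-0.12  0.27 -0.  ] op 0.512
```

```bash
python3 -m jog '[{"grip":0.8,"x":0,"y":-5,"z":0,"rx":0,"ry":0,"rz":0},{"grip":0.8,"x":0,"y":-5,"z":0,"rx":0,"ry":0,"rz":0},{"grip":0.8,"x":0,"y":-5,"z":0,"rx":0,"ry":0,"rz":0},{"grip":0.8,"x":0,"y":0,"z":0,"rx":0,"ry":0,"rz":0}]'; python3 -c "
from g import *
lp()"
python3 -m jog '[{"grip":0.8,"x":0,"y":-5,"z":0,"rx":0,"ry":0,"rz":0},{"grip":0.8,"x":0,"y":-5,"z":0,"rx":0,"ry":0,"rz":0},{"grip":0.8,"x":0,"y":-5,"z":0,"rx":0,"ry":0,"rz":0},{"grip":0.8,"x":0,"y":0,"z":0,"rx":0,"ry":0,"rz":0}]'; python3 -c "
from g import *
lp()"
python3 -m jog '[{"grip":0.8,"x":0,"y":-5,"z":0,"rx":0,"ry":0,"rz":0},{"grip":0.8,"x":0,"y":-5,"z":0,"rx":0,"ry":0,"rz":0},{"grip":0.8,"x":0,"y":-5,"z":0,"rx":0,"ry":0,"rz":0},{"grip":0.8,"x":0,"y":0,"z":0,"rx":0,"ry":0,"rz":0}]'; python3 -c "
from g import *
lp()
c=snap('wrist','w15')"
```

```text
time: 12.03
eef_pos: [0.5086, 0.233, 0.2142]
tcp_rot: [0.716, -0.698, 0.001, -0.002]
contact_force: [1.0, -0.6, -3.0]
opening: 0.506
t 12.03 TCP x_light 5.07 lat err -0.06 z 214.16 yaw 1.53 tilt [-0.04 -0.22] F ax 0.9 lat -0.6 z -3.0 T [-0.   -0.22  0.03] op 0.506
time: 12.37
eef_pos: [0.5231, 0.2334, 0.2137]
tcp_rot: [0.717, -0.698, 0.001, -0.001]
contact_force: [0.0, -0.2, -2.1]
opening: 0.512
t 12.37 TCP x_light 19.55 lat err -0.09 z 213.71 yaw 1.53 tilt [-0.01 -0.11] F ax 0.0 lat -0.2 z -2.1 T [-0.02 -0.18 -0.03] op 0.512
time: 12.7
eef_pos: [0.5381, 0.2338, 0.2137]
tcp_rot: [0.717, -0.698, 0.001, -0.001]
contact_force: [1.6, -1.1, -2.8]
opening: 0.509
t 12.7 TCP x_light 34.49 lat err -0.07 z 213.72 yaw 1.53 tilt [-0.01 -0.11] F ax 1.5 lat -1.1 z -2.8 T [-0.01 -0.14  0.04] op 0.509
```

View pics/w15.png

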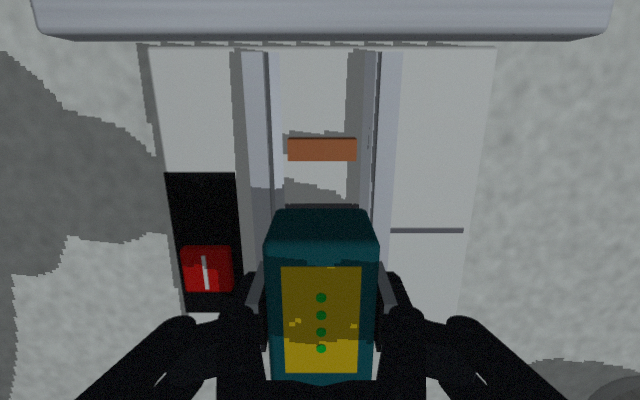

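```bash
python3 - <<'E'
from g import *
c=load('w15');a=np.radians(1.5);ax=np.array([np.cos(a),np.sin(a)])
for px,z in(((322,160),.02),((322,160),.024),((322,138),.032),((322,138),.034),((322,206),.034),((322,206),.075)): print(px,z,onz(c,px,z)[0,:2]@ax*1000-509.5)
E
python3 -m jog '[{"grip":0.8,"x":0,"y":-4,"z":0,"rx":0,"ry":0,"rz":0},{"grip":0.8,"x":0,"y":-4,"z":0,"rx":0,"ry":0,"rz":0},{"grip":0.8,"x":0,"y":-4,"z":0,"rx":0,"ry":0,"rz":0},{"grip":0.8,"x":0,"y":0,"z":0,"rx":0,"ry":0,"rz":0}]'; python3 -c "
from g import *
lp()"
```

```text
(322, 160) 0.02 88.0119962154871
(322, 160) 0.024 88.76579815640139
(322, 138) 0.032 100.35333958515935
(322, 138) 0.034 100.59730608610619
(322, 206) 0.034 68.38330893905447
(322, 206) 0.075 82.21021390260319
time: 13.08
eef_pos: [0.5497, 0.2341, 0.2136]
tcp_rot: [0.717, -0.698, 0.0, -0.0]
contact_force: [0.6, 0.4, -2.9]
opening: 0.51
t 13.08 TCP x_light 46.15 lat err -0.05 z 213.57 yaw 1.54 tilt [-0.   -0.06] F ax 0.7 lat 0.4 z -2.9 T [-0.11 -0.11  0.  ] op 0.51
```

```bash
python3 -m jog '[{"grip":0.8,"x":0,"y":-2.5,"z":0,"rx":0,"ry":0,"rz":0},{"grip":0.8,"x":0,"y":-2.5,"z":0,"rx":0,"ry":0,"rz":0},{"grip":0.8,"x":0,"y":0,"z":0,"rx":0,"ry":0,"rz":0}]'; python3 -c "
from g import *
lp()"
for i in 1; do python3 -m jog '[{"grip":0.8,"x":0,"y":-1.5,"z":0,"rx":0,"ry":0,"rz":0},{"grip":0.8,"x":0,"y":0,"z":0,"rx":0,"ry":0,"rz":0}]'; python3 -c "
from g import *
lp()"; done
python3 -m jog '[{"grip":0.8,"x":0,"y":-1,"z":0,"rx":0,"ry":0,"rz":0},{"grip":0.8,"x":0,"y":0,"z":0,"rx":0,"ry":0,"rz":0}]'; python3 -c "
from g import *
lp()"
```

```text
time: 13.33
eef_pos: [0.5543, 0.2343, 0.2134]
tcp_rot: [0.717, -0.698, 0.0, -0.0]
contact_force: [-0.5, 0.4, -3.0]
opening: 0.511
t 13.33 TCP x_light 50.75 lat err -0.04 z 213.42 yaw 1.54 tilt [ 0.   -0.02] F ax -0.5 lat 0.4 z -3.0 T [-0.08  0.09  0.02] op 0.511
time: 13.5
eef_pos: [0.5556, 0.2343, 0.2134]
tcp_rot: [0.717, -0.698, 0.0, 0.0]
contact_force: [-1.2, -0.2, -2.0]
opening: 0.507
t 13.5 TCP x_light 52.0 lat err -0.01 z 213.37 yaw 1.55 tilt [ 0. -0.] F ax -1.2 lat -0.1 z -2.0 T [-0.06  0.11  0.01] op 0.507
time: 13.67
eef_pos: [0.5565, 0.2344, 0.2134]
tcp_rot: [0.717, -0.697, -0.0, 0.0]
contact_force: [-1.5, -0.4, -2.8]
opening: 0.514
t 13.67 TCP x_light 52.92 lat err 0.01 z 213.38 yaw 1.55 tilt [0. 0.] F ax -1.5 lat -0.4 z -2.8 T [-0.03  0.19 -0.03] op 0.514
```

```bash
for k in 1; do python3 -m jog '[{"grip":0.8,"x":0,"y":-1,"z":0,"rx":0,"ry":0,"rz":0},{"grip":0.8,"x":0,"y":0,"z":0,"rx":0,"ry":0,"rz":0}]'; python3 -c "
from g import *
lp()"; done
python3 -m jog '[{"grip":0.8,"x":0,"y":-1,"z":0,"rx":0,"ry":0,"rz":0},{"grip":0.8,"x":0,"y":0,"z":0,"rx":0,"ry":0,"rz":0}]'; python3 -c "
from g import *
lp();snap('wrist','w16')"
```

```text
time: 13.83
eef_pos: [0.5575, 0.2344, 0.2134]
tcp_rot: [0.717, -0.698, 0.0, 0.0]
contact_force: [-0.6, 0.8, -2.8]
opening: 0.509
t 13.83 TCP x_light 53.95 lat err 0.01 z 213.42 yaw 1.55 tilt [ 0. -0.] F ax -0.6 lat 0.8 z -2.8 T [-0.06  0.24 -0.06] op 0.509
time: 14.0
eef_pos: [0.5585, 0.2344, 0.2134]
tcp_rot: [0.717, -0.698, 0.0, -0.0]
contact_force: [-1.6, -0.9, -3.1]
opening: 0.503
t 14.0 TCP x_light 54.97 lat err 0.01 z 213.4 yaw 1.55 tilt [ 0. -0.] F ax -1.6 lat -0.8 z -3.1 T [-0.03  0.2   0.02] op 0.503
```

View pics/w16.png

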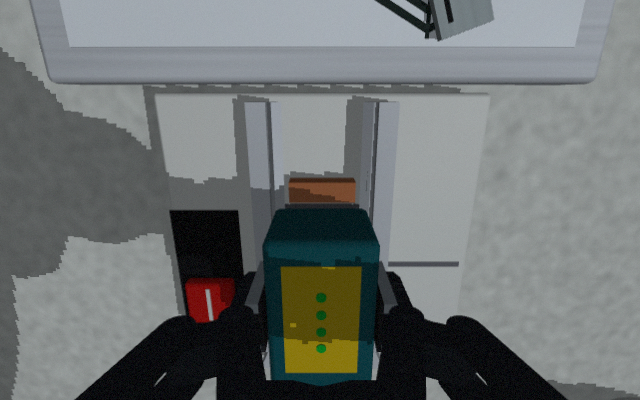

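```bash
python3 -m jog '[{"grip":0.8,"x":0,"y":-1,"z":0,"rx":0,"ry":0,"rz":0},{"grip":0.8,"x":0,"y":0,"z":0,"rx":0,"ry":0,"rz":0}]'; python3 -c "
from g import *
lp()"
python3 -m jog '[{"grip":0.8,"x":0,"y":-0.7,"z":0,"rx":0,"ry":0,"rz":0},{"grip":0.8,"x":0,"y":0,"z":0,"rx":0,"ry":0,"rz":0}]'; python3 -c "
from g import *
lp()"
python3 -m jog '[{"grip":0.8,"x":0,"y":-0.7,"z":0,"rx":0,"ry":0,"rz":0},{"grip":0.8,"x":0,"y":0,"z":0,"rx":0,"ry":0,"rz":0}]'; python3 -c "
from g import *
lp()"
```

```text
time: 14.22
eef_pos: [0.5595, 0.2344, 0.2134]
tcp_rot: [0.717, -0.697, -0.0, 0.0]
contact_force: [-1.2, 0.4, -3.2]
opening: 0.503
t 14.22 TCP x_light 55.96 lat err 0.01 z 213.38 yaw 1.55 tilt [0. 0.] F ax -1.2 lat 0.5 z -3.2 T [-0.    0.23 -0.06] op 0.503
time: 14.38
eef_pos: [0.5603, 0.2345, 0.2134]
tcp_rot: [0.717, -0.697, 0.0, -0.0]
contact_force: [0.3, -0.2, -4.0]
opening: 0.51
t 14.38 TCP x_light 56.75 lat err 0.01 z 213.41 yaw 1.55 tilt [-0.   -0.05] F ax 0.3 lat -0.2 z -4.0 T [ 0.04 -0.09 -0.09] op 0.51
time: 14.55
eef_pos: [0.561, 0.2344, 0.2133]
tcp_rot: [0.717, -0.697, 0.0, -0.0]
contact_force: [-0.0, -0.9, -3.7]
opening: 0.512
t 14.55 TCP x_light 57.43 lat err -0.03 z 213.29 yaw 1.55 tilt [ 0.   -0.03] F ax -0.0 lat -0.9 z -3.7 T [-0.02  0.01  0.03] op 0.512
```

```bash
python3 -m jog '[{"grip":0.8,"x":0,"y":-0.6,"z":0,"rx":0,"ry":0,"rz":0},{"grip":0.8,"x":0,"y":0,"z":0,"rx":0,"ry":0,"rz":0}]'; python3 -c "
from g import *
lp()"
python3 -m jog '[{"grip":0.8,"x":0,"y":-0.6,"z":0,"rx":0,"ry":0,"rz":0},{"grip":0.8,"x":0,"y":0,"z":0,"rx":0,"ry":0,"rz":0}]'; python3 -c "
from g import *
lp();snap('wrist','w17');snap('side','d3');c=snap('scene','s3')
d=load('d3')['frame'][:,:,::-1]
a=cv2.resize(d[205:285,235:341],(795,600),interpolation=cv2.INTER_CUBIC);cv2.imwrite('pics/d3z.png',a)"
```

```text
time: 14.72
eef_pos: [0.5615, 0.2345, 0.2133]
tcp_rot: [0.717, -0.697, 0.0, -0.0]
contact_force: [-0.6, 1.0, -4.2]
opening: 0.512
t 14.72 TCP x_light 57.97 lat err -0.01 z 213.29 yaw 1.55 tilt [ 0.   -0.01] F ax -0.6 lat 1.0 z -4.2 T [ 0.03 -0.01  0.02] op 0.512
time: 14.88
eef_pos: [0.5621, 0.2345, 0.2133]
tcp_rot: [0.717, -0.698, 0.0, 0.0]
contact_force: [-0.1, 0.0, -3.9]
opening: 0.507
t 14.88 TCP x_light 58.55 lat err -0.01 z 213.32 yaw 1.54 tilt [ 0. -0.] F ax -0.1 lat 0.0 z -3.9 T [-0.02  0.01 -0.05] op 0.507
```

View pics/w17.png

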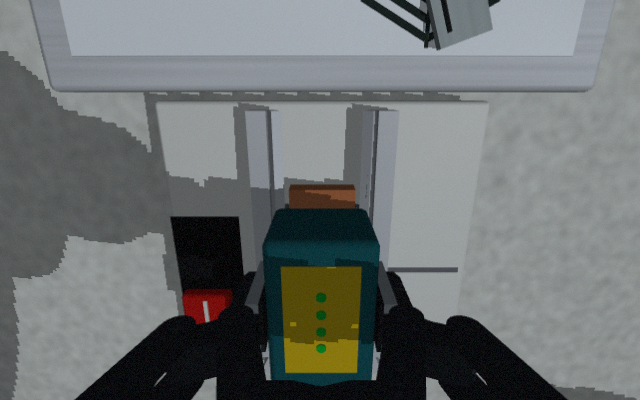

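View pics/d3z.png

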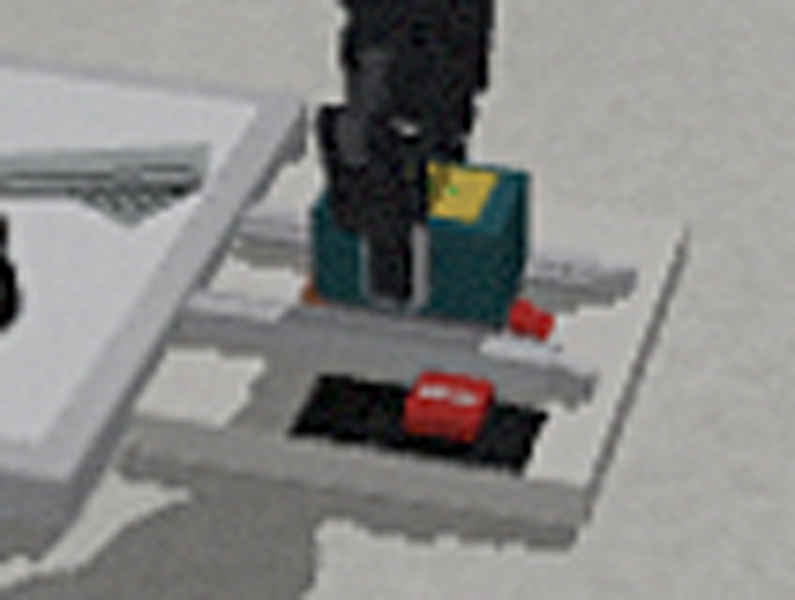

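```bash
python3 -m jog '[{"grip":0.8,"x":0,"y":0,"z":0.5,"rx":0,"ry":0,"rz":0},{"grip":0.8,"x":0,"y":0,"z":0.3,"rx":0,"ry":0,"rz":0},{"grip":0.8,"x":0,"y":0,"z":0,"rx":0,"ry":0,"rz":0}]'; python3 -c "
from g import *
lp()"
python3 -m jog '[{"grip":0.42,"x":0,"y":0,"z":0,"rx":0,"ry":0,"rz":0},{"grip":0.35,"x":0,"y":0,"z":0,"rx":0,"ry":0,"rz":0},{"grip":0.28,"x":0,"y":0,"z":0,"rx":0,"ry":0,"rz":0},{"grip":0.28,"x":0,"y":0,"z":0,"rx":0,"ry":0,"rz":0},{"grip":0.28,"x":0,"y":0,"z":0,"rx":0,"ry":0,"rz":0}]'; python3 -c "
from g import *
lp();c=snap('wrist','w18');a=np.radians(1.5)
for q in rect(c,*YEL,.074): print(np.array(q[0])@[np.cos(a),np.sin(a)]-509.5,np.array(q[0])@[-np.sin(a),np.cos(a)]-219.7)"
```

```text
time: 15.28
eef_pos: [0.5621, 0.2346, 0.213]
tcp_rot: [0.717, -0.697, 0.0, 0.0]
contact_force: [-1.3, 0.2, -1.5]
opening: 0.509
t 15.28 TCP x_light 58.56 lat err 0.07 z 213.04 yaw 1.55 tilt [0.01 0.  ] F ax -1.3 lat 0.2 z -1.5 T [-0.11  0.18  0.03] op 0.509
time: 15.7
eef_pos: [0.5623, 0.2345, 0.213]
tcp_rot: [0.717, -0.698, 0.0, -0.0]
contact_force: [-0.0, 0.7, 0.4]
opening: 0.719
t 15.7 TCP x_light 58.72 lat err 0.02 z 212.98 yaw 1.54 tilt [-0.01 -0.05] F ax -0.0 lat 0.7 z 0.4 T [-0.1  -0.05  0.05] op 0.719
centre mm [560.1 235. ] size [50.3 30.3] ang 1.5 px [321. 319.]
56.5743927178836 0.5457606663564718
```

View pics/w18.png

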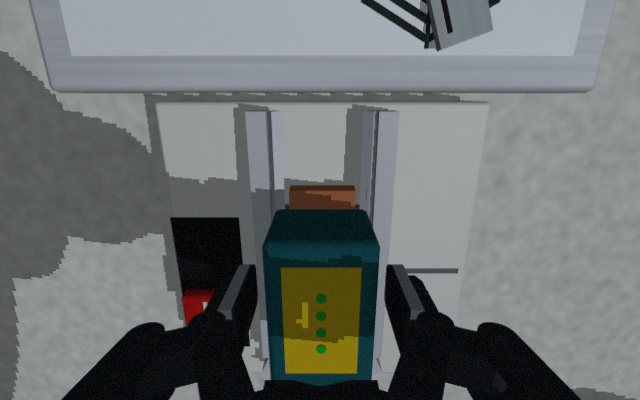

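```bash
python3 -m jog '[{"grip":0.28,"x":0,"y":0,"z":-8,"rx":0,"ry":0,"rz":0},{"grip":0.28,"x":0,"y":0,"z":-20,"rx":0,"ry":0,"rz":0},{"grip":0.28,"x":0,"y":0,"z":-30,"rx":0,"ry":0,"rz":0},{"grip":0.28,"x":0,"y":5,"z":-35,"rx":0,"ry":0,"rz":0},{"grip":0.28,"x":0,"y":25,"z":-15,"rx":0,"ry":0,"rz":0},{"grip":0.28,"x":0,"y":30,"z":0,"rx":0,"ry":0,"rz":0},{"grip":0.28,"x":0,"y":30,"z":0,"rx":0,"ry":0,"rz":0},{"grip":0.28,"x":0,"y":0,"z":0,"rx":0,"ry":0,"rz":0}]'
python3 -m jog '[{"grip":0.28,"x":0,"y":0,"z":0,"rx":0,"ry":0,"rz":0},{"grip":0.28,"x":0,"y":0,"z":0,"rx":0,"ry":0,"rz":0}]'
python3 - <<'E'
from g import *
lp();c=snap('wrist','w19');a=np.radians(1.5)
for q in rect(c,*YEL,.074)+rect(c,*RED,.030): print(np.array(q[0])@[np.cos(a),np.sin(a)]-509.5,np.array(q[0])@[-np.sin(a),np.cos(a)]-219.7)
d=snap('side','d4')['frame'][:,:,::-1]; s=snap('scene','s4')['frame'][:,:,::-1]
a=cv2.resize(d[205:285,235:341],(795,600),interpolation=cv2.INTER_CUBIC);cv2.imwrite('pics/d4z.png',a)
b=cv2.resize(s[205:295,330:450],(800,600),interpolation=cv2.INTER_CUBIC);cv2.imwrite('pics/s4z.png',b)
E
```

```text
time: 16.42
eef_pos: [0.4676, 0.2321, 0.3199]
tcp_rot: [0.717, -0.697, -0.001, 0.002]
contact_force: [-0.2, -1.2, -0.8]
opening: 0.721
time: 16.58
eef_pos: [0.4725, 0.2322, 0.3215]
tcp_rot: [0.717, -0.697, 0.001, -0.001]
contact_force: [0.4, 0.7, -0.5]
opening: 0.726
t 16.58 TCP x_light -31.11 lat err 0.02 z 321.48 yaw 1.56 tilt [-0.02 -0.12] F ax 0.4 lat 0.6 z -0.5 T [-0.01  0.    0.01] op 0.726
centre mm [385.5 366.1] size [29.2 86. ] ang 19.7 px [153. 316.]
centre mm [560.9 235. ] size [49.7 30.1] ang 1.5 px [321.  86.]
centre mm [517.6 233.3] size [ 5.5 11.9] ang 1.5 px [322. 148.]
centre mm [531.6 296. ] size [25.8 26.5] ang 1.5 px [241. 127.]
-114.52569087334842 136.2094176622474
57.366070758327055 0.5420492292031724
14.001484841850242 0.005982289777989536
29.62776063799197 62.31706277216233
```

View pics/w19.png

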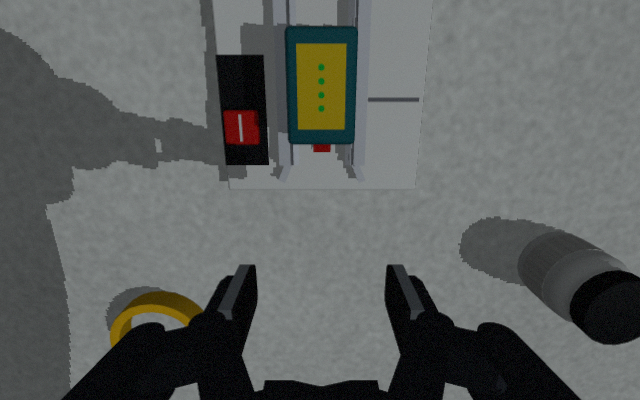

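View pics/d4z.png

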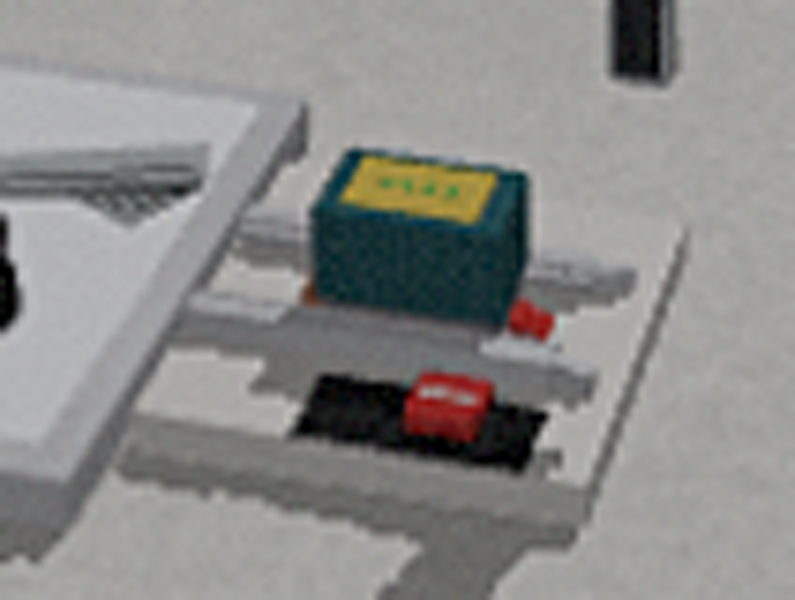

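View pics/s4.png

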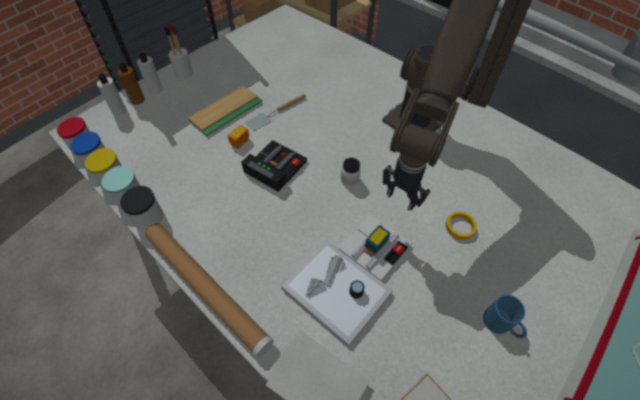

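The wrist picture shows the pack in the bay at (321,86), with the red fin standing up behind it at (322,148). The side crop agrees. Nothing else has moved and the gripper is clear, so I am handing in.

```bash
python3 -c "
from plant import sign_off,get_state
print(get_state()['time']);print(sign_off())"
```

```text
16.7333
the job is handed in; nothing more can be done
None
```

The battery pack is in the light pad's bay with the catch up behind it, and I handed the job in at 16.7 s.

**What I did:** I pressed the charger's red pad with the closed fingers and the pack sprang out about 15.5 mm. I then gripped it across its width at 35 N, drew it straight out, and slid it into the light pad's bay in small steps.

**The click:** I felt it at about x = 56.4 mm. The push went from about 1.5 N to nothing, and the full pack weight came back on the wrist. I went about 2 mm further without feeling the hard stop, set the pack down, released it and backed off.

**Last checks:**
- **Catch and position:** The wrist and side pictures show the red fin standing up behind the pack and the light pad's red pad up. The pack's centre is at x ≈ 57 mm and square with the bay (yaw 1.5° for both). Two label readings after release gave 56.6 and 57.4 mm, so its exact position is known only to about 1 mm. I did not confirm contact with the stop itself.
- **Lateral position:** The label reads about 0.5 mm left of the bay's centre line, within the rails' play.
- **Forces:** Readings stayed under about 7 N throughout. Pressing the charger pad showed only about 2.5 N rather than the stated 6 N, but the pack came free.
- **Surroundings:** By eye, nothing else in the scene view has moved, and the gripper is clear of everything.

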